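# Lock the hinge jamb and hold the steriliser door up to it

### The arm

A 7-joint arm with a two-finger parallel gripper is mounted at the origin on a cart in front of the work surface, level with it; the furniture and walls round the work are solid. World frame = base frame: x ahead of the robot, y to its left, z up, the work surface at z = 0. Lengths are in mm, angles in rad, forces in N, time in s.
With the tool pointing down it reaches from about 400 to 875 mm from the base axis. Payload 4.4 kg.
Tool frame: the origin (TCP) lies at the centre of the arm's flange, where the gripper is bolted on; the fingertips stand 173 mm ahead of it and the grasp point (between the pads) lies 155 mm ahead of it; z points along the fingers, y is the direction in which the jaws open and shut (so a half turn about z gives the same grasp; the last joint's range is limited). The gripper opens to 85 mm and grips with 20 to 120 N. Pads are 22 mm wide; open, the fingers measure 114 mm over their backs; the gripper's body (76 mm by 85 mm) begins 54 mm behind the grasp point. The pads swing forward as they close: fully open they stand 13 mm farther back than shut.
Start: joints at [1.247, 0.628, 0.038, 1.517, -0.027, 0.996, -0.02], TCP at [165.741, -628.526, 404.713] pointing down, gripper open.
Joint ranges: [-3.06, 3.06], [-0.37, 2.12], [-1.25, 1.32], [0.18, 2.47], [-1.1, 4.24], [0.23, 1.98], [-2.94, 2.94]. Speed limits (rad/s): [2.57, 2.57, 3.14, 3.14, 3.14, 3.14, 3.14].

### API

Orientations are given as [roll, pitch, yaw] about the fixed x, y, z axes, in that order (R = Rz(yaw) Ry(pitch) Rx(roll)).
In Python, from cell import * gives the robot as it stands. The module is installed in compiled form; this text tells all that it offers.
- The arm moves only by the shell command python3 -m jog 'ROWS'. ROWS is JSON, one flat list of numbers, 5 for each row, row after row: the shift along the tool's x, y, z in mm, then the turn about the tool's z in degrees, then the finger opening in mm, from 0 to 85.4. A call has 1 to 20 rows; each row is the pose to reach, as a shift and turn from the pose commanded when the call began, along the tool's axes at that moment; what a row does not reach only later rows make up. A row lasts 1/12 s, in which the tool goes at most 41.7 mm and 7.16 degrees, less where a joint would pass 70% of its speed; a pose out of reach is approached as far as the arm can. A call with a gripper value outside its range is refused whole. The fingers move at their own pace and stop on an object; the grip force is fixed at half the most. Time passes only in rows, so rows that repeat a pose let the fingers close. It gives the time, the measured TCP pose, the force and the opening at its end, in the units of the state.
- read_state(): the state, without advancing time (a new reading comes with each control period).
- get_image(name): name is "scene" or "top" or "wrist"; returns (picture, depth): 384x512x3 uint8, blue, green, red; 384x512 float32, mm along the optical axis (not along the pixel's ray), 0 where there is no reading.
- camera_params(name): a dict with "K" (3x3 intrinsics, pixels), "dist_coeffs" ([k1, k2, p1, p2, k3] as OpenCV has them; the pictures are not rectified), "T" (4x4, takes a point from camera to world coordinates). Camera axes: x right, y up, looking along -z (the intrinsics and any distortion apply to the point x, -y, -z); pixel columns grow to the right and rows downward; lengths in mm; the calibration is good to about 2 mm. A picture is of the moment at which its call begins: read the wrist's pose just before it. camera_params takes no time and is no camera call; for the wrist camera it gives the pose at the moment of the call.
- finish_job(): hands the job in, once; it reports no verdict.
The state is a dict: "clock": time; "qpos": joint angles; "qd": joint speeds; "tau": joint torques, N m; "eef_pos": TCP position; "tool_rot": TCP orientation; "force": force on the tool from outside, world axes, zero at the start; "torque": the same for the moment, N m; "width": finger opening in mm.
Only numpy, scipy, OpenCV 4.12 (cv2) and the standard library are available. Lean on these libraries where they do the work, as an engineer would, in place of code of your own. Each camera call takes 0.05 s, during which the arm holds its last target.

### The job

We are rehanging the small white door of the tool steriliser. First lock the swivelling hinge jamb: push the headed steel pin down through the fork and lug holes on the front of its stand until the pin's collar sits flat on the fork, and let go of it. Then take the door out of its rest, bring its knuckle down from above between the jamb's two knuckles until the three holes line up and a hinge pin could be slid straight through, and finish while still holding the door there upright and free, without forcing it against the jamb; leave everything else on the desk where it is.

Things in the scene. Friction and masses are not known exactly. Their poses are not given: they have to be found in the camera images.
- stand: Fixed metal stand, mm. Origin: centre of the swivel at desk height; z up. Foot plate x -105 to 45, y -70 to 70, 12 thick. The fork is on its -x side (towards the robot). On the swivel stands the jamb: a post, a white rail 28x110 (x, y; top at z 80) and two steel knuckles above it.
- fork_mouth (a point): Mouth centre of the vertical fork hole, at x -75, z 48 of the stand; axes as the stand's. The hole, 12.5 mm wide, runs through upper cheek (z 40-48), the jamb's lug (28-36) and lower cheek (16-24), each about 36 wide; foot top at 12. Holes are in line at the start.
- jamb (a joint): Swivel of the jamb about the stand's vertical axis, rad, positive anticlockwise from above; 0 = lug and fork holes in line, which it is at the start. It has 0.2 N m of friction and can be knocked off up to 0.35 either way until the pin locks it. (Lengths in mm.)
- jamb_axis (a point): On the hinge axis midway between the jamb's two knuckles, 105 mm above the desk, above the stand's origin. y along the hinge axis, z up. Knuckles: tubes 22 mm outside, hole 10, each from 21 to 51 mm either side of this point, so the gap is 42 wide, open above. The gap's floor is 25 mm below this point: a knuckle in line rests on nothing.
- door: Loose white plastic door, about 0.16 kg, upright in its rest, mm. Origin: underside of its knuckle, mid-length; z up, y along hinge axis and width, x through the thickness. Panel 10 (x) x 110 (y), z 30 to 112. Below its middle a steel neck and knuckle, 22 outside, hole 10, 36 long. Both faces alike: either may face the robot. Grip the top edge's middle across the 10.
- door_axis (a point): Centre of the door's knuckle hole, 11 above the door's origin; y = along the hole. (Lengths in mm.)
- door_top (a point): Middle of the door's top edge, 112 above the door's origin. (Lengths in mm.)
- rest: Fixed grey rest, mm: foot 80x124x8, two slotted posts 76 high at y -43 and 43 (20 wide, 50 deep). The panel stands in the slots (12.6 wide, floor at z 46): door origin 16 above the rest's origin, door top at z 128. Lift 35 or more to clear. Origin: centre of the underside; y along the door's width.
- pin_block: Fixed grey block 56x100x40 mm with three vertical holes in a row along y, 30 apart; the pin stands in the middle one. Origin: centre of the underside. Rest and pin block stand left and right of the stand, either way round.
- pin: Loose headed steel pin, 72 mm long, 0.06 kg, upright. Origin: centre of its tip; z towards its head. Shank 10 wide, tapered tip, to z 34; collar 24 wide, z 34 to 39; round grip 16 wide, z 40 to 72. At the start the collar sits on the block, tip 6 above the desk. Lift 35 or more to draw it out.
- pin_shoulder (a point): Centre of the underside of the pin's collar, 34 above the tip; meets fork_mouth when seated. (Lengths in mm.)
- screwdriver: Bystander, leave it: small cross screwdriver, 18x150x20, lying behind to the right of the stand. Origin: centre of its underside. (Lengths in mm.)
- tape_roll: Bystander, leave it: flat roll of tape, 98 across, 25 high, behind the stand. Origin: centre of its underside. (Lengths in mm.)
- dial_timer: Bystander, leave it: round white minute timer, 62 across, 44 high, behind the stand. Origin: centre of its underside. (Lengths in mm.)
- polish_1: Bystander, leave it: square nail-polish bottle, 26x26x76, between stand and left-hand fixture, a little behind. Origin: centre of its underside. (Lengths in mm.)
- polish_2: Bystander, leave it: another nail-polish bottle, 26x26x76. Origin: centre of its underside. (Lengths in mm.)
- strap_roll: Bystander, leave it: small black roll of strap, 43 across, 38 high, behind to the right. Origin: centre of its underside. (Lengths in mm.)

How it is judged:
By the outcome, as a careful person would: the job done as asked, in the order asked, and still so for the second after the job is handed in, while the arm keeps its last pose, push and grip.
It also fails if it takes over 66 s, if anything falls off the work surface, if the arm or the gripper's body presses on something with over 40 N, if the wrist force passes 120 N, or if a joint passes its speed limit or range.

## Working session

There is one attempt and no reset: what is moved stays moved. The work goes in short steps, Python scripts to look and compute and a shell command to move; the robot and the scene stay as the last step left them, time stands still between calls to the robot, and variables do not carry over. Pictures are saved under pics/ and viewed, and the job is handed in when it is done.

```bash
mkdir -p pics; ls; python3 - <<'E'
from cell import *
import cv2, numpy as np
s=read_state(); print({k:np.round(v,3).tolist() for k,v in s.items()})
for n in ["scene","top"]:
    im,d=get_image(n); cv2.imwrite(f"pics/{n}0.png",im); np.save(f"pics/{n}0d.npy",d)
    p=camera_params(n); print(n,np.round(p["K"],1).tolist(),p["dist_coeffs"],np.round(p["T"],3).tolist())
E
```

```text
pics
{'clock': 0.0, 'qpos': [1.247, 0.629, 0.038, 1.518, -0.027, 0.996, -0.02], 'qd': [0.0, -0.0, -0.001, -0.002, 0.002, 0.001, -0.001], 'tau': [0.001, -56.339, 1.226, -19.344, 0.011, 0.011, 0.0], 'eef_pos': [165.678, -628.226, 403.784], 'tool_rot': [-3.14, 0.0, 0.258], 'force': [-0.527, 0.742, -0.577], 'torque': [0.002, 0.029, -0.026], 'width': 85.603}
scene [[414.9, 0.0, 259.0], [0.0, 414.9, 191.9], [0.0, 0.0, 1.0]] [0.02869631 0.         0.         0.         0.        ] [[0.582, 0.415, -0.699, -174.707], [-0.813, 0.319, -0.487, -542.079], [0.021, 0.852, 0.523, 668.413], [0.0, 0.0, 0.0, 1.0]]
top [[417.0, 0.0, 253.9], [0.0, 417.0, 195.8], [0.0, 0.0, 1.0]] [-0.0353437  0.         0.         0.         0.       ] [[0.011, 0.995, -0.103, 488.522], [-1.0, 0.012, 0.013, 27.459], [0.014, 0.103, 0.995, 1271.547], [0.0, 0.0, 0.0, 1.0]]
```

View pics/scene0.png

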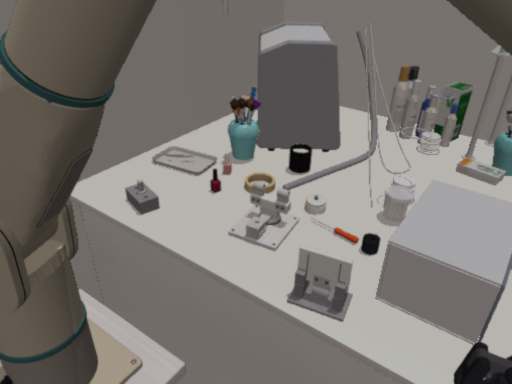

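View pics/top0.png

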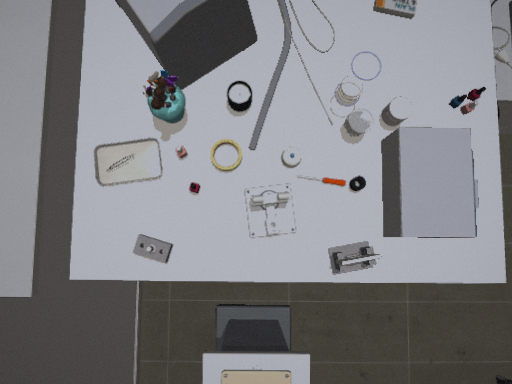

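The scene view shows the pin block at (142,195), the stand at (265,215) and the rest with the door at (322,285). In the top view these are at (153,248), (270,210) and (352,257). I'll write helpers and take rough positions.

```bash
cat > h.py <<'E'
from cell import *
import cv2, numpy as np
from scipy.spatial.transform import Rotation as R
def ray(p,uv):
    uv=np.array(uv,float).reshape(-1,1,2)
    n=cv2.undistortPoints(uv,np.array(p["K"]),np.array(p["dist_coeffs"])).reshape(-1,2)
    T=np.array(p["T"]); d=np.c_[n[:,0],-n[:,1],-np.ones(len(n))]@T[:3,:3].T
    return T[:3,3],d
def onz(p,uv,z):
    o,d=ray(p,uv); return o+d*((z-o[2])/d[:,2])[:,None]
def cloud(p,dep,step=1):
    v,u=np.mgrid[0:dep.shape[0]:step,0:dep.shape[1]:step]
    u=u.ravel();v=v.ravel();dd=dep[v,u]
    o,d=ray(p,np.c_[u,v]); P=o+d*dd[:,None]; P[dd<=0]=np.nan
    return P.reshape(dep[::step,::step].shape+(3,))
def proj(p,P):
    T=np.array(p["T"]); c=(np.atleast_2d(P)-T[:3,3])@T[:3,:3]; c=c*[1,-1,-1]
    return cv2.projectPoints(c.reshape(-1,1,3),np.zeros(3),np.zeros(3),np.array(p["K"]),np.array(p["dist_coeffs"]))[0].reshape(-1,2)
def zoom(im,u0,v0,u1,v1,k,name):
    cv2.imwrite("pics/"+name,cv2.resize(im[v0:v1,u0:u1],None,fx=k,fy=k,interpolation=cv2.INTER_CUBIC))
E
python3 - <<'E'
from h import *
im=cv2.imread("pics/top0.png");p=camera_params("top")
zoom(im,120,170,400,290,2.8,"topz.png")
P=cloud(p,np.load("pics/top0d.npy"))
print("desk",P[300-60,100],P[230,330])
print("block",onz(p,[(153,248)],40),"stand",onz(p,[(270,210)],12),"door",onz(p,[(362,259)],128), "rest",onz(p,[(353,257)],8))
for n,(u0,v0,u1,v1) in dict(block=(130,230,175,265),door=(325,235,385,275),stand=(240,175,300,240)).items():
    q=P[v0:v1,u0:u1].reshape(-1,3)
    for lo,hi in [(6,18),(33,44),(44,52),(72,90),(100,112),(112,122),(122,135)]:
        m=(q[:,2]>lo)&(q[:,2]<hi)
        if m.sum()>2: print(n,lo,hi,m.sum(),q[m].mean(0).round(1),(np.degrees(cv2.minAreaRect(q[m][:,:2].astype(np.float32))[2]*np.pi/180)).__round__(1),np.round(cv2.minAreaRect(q[m][:,:2].astype(np.float32))[:2],1).tolist())
E
```

```text
desk [480.13080798 477.8740477   -3.16117028] [ 518.3849568  -222.38307726   -1.72670206]
block [[459.09155212 305.8352636   40.        ]] stand [[576.61551908 -37.71784786  12.        ]] door [[ 437.10103851 -284.3255902   128.        ]] rest [[ 437.49525371 -289.72772774    8.        ]]
block 6 18 30 [462.2 284.7  11.7] 52.4 [[472.1, 304.4], [119.4, 83.5]]
block 33 44 562 [458.8 309.3  39.7] 73.8 [[459.2, 310.1], [102.0, 56.3]]
block 44 52 52 [461.1 306.8  45.5] 72.5 [[459.5, 310.2], [98.1, 53.8]]
block 72 90 28 [458.6 309.2  77.1] 48.2 [[458.5, 309.0], [14.2, 14.4]]
door 6 18 487 [ 439.3 -278.2    8.8] 89.1 [[446.8, -293.7], [176.5, 118.0]]
door 33 44 40 [ 440.7 -271.1   38.5] 11.3 [[436.5, -273.9], [48.8, 91.7]]
door 44 52 18 [ 438.8 -281.8   47.7] 4.3 [[440.4, -271.8], [49.5, 90.4]]
door 72 90 198 [ 437.2 -277.3   76.8] 10.4 [[436.7, -280.7], [50.2, 109.0]]
door 100 112 18 [ 438.7 -269.2  105.4] 14.0 [[440.4, -277.3], [6.1, 104.5]]
door 112 122 19 [ 438.8 -275.2  117.4] 10.4 [[436.2, -279.5], [10.3, 106.9]]
door 122 135 154 [ 436.7 -280.7  127.4] 10.7 [[436.7, -282.2], [10.2, 110.3]]
stand 6 18 1487 [572.7 -35.1  11.9] 1.5 [[587.8, -39.6], [188.7, 178.5]]
stand 33 44 127 [570.9 -36.5  37. ] 5.7 [[559.8, -37.2], [70.0, 31.1]]
stand 44 52 160 [528.7 -42.3  47.7] 7.9 [[528.8, -42.4], [43.6, 35.6]]
stand 72 90 215 [603.1 -30.1  79.6] 7.5 [[605.5, -31.4], [31.1, 107.9]]
stand 100 112 55 [605.9 -33.4 109.3] 7.3 [[607.1, -32.2], [21.9, 101.6]]
stand 112 122 112 [606.6 -32.1 115.2] 8.3 [[607.0, -32.6], [18.7, 101.4]]
```

View pics/topz.png

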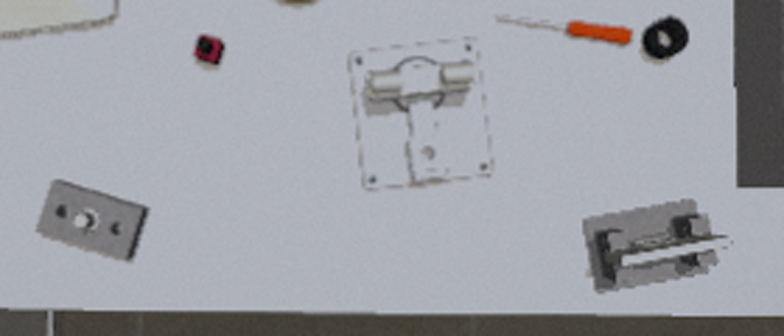

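Depth from the top view already gives good positions: pin about (459,309), stand origin about (607,-32) with yaw about 7.7°, door top about (437,-282) with yaw about 10.6°. I'll survey with the wrist camera on the way to the pin.

```bash
cat >> h.py <<'E'
def go(x,y,z,yaw=None,s=None):
    "shift in tool axes + turn deg to TCP world target"
    s=s or read_state(); Rm=R.from_euler('xyz',s["tool_rot"]).as_matrix()
    d=Rm.T@(np.array([x,y,z])-s["eef_pos"])
    cy=np.degrees(np.arctan2(Rm[1,0],Rm[0,0])); t=0 if yaw is None else -((yaw-cy+180)%360-180)
    print("shift",d.round(1),"turn",round(t,2),"| at",np.round(s["eef_pos"],1),"yaw",round(cy,2),"tilt z",Rm[:,2].round(4),"w",round(s["width"],1),"F",np.round(s["force"],1),"t",round(s["clock"],2))
E
python3 - <<'E'
from h import *
go(400,-282,400,7.7)
go(560,-32,400,7.7)
go(459,309,400,7.7)
p=camera_params("wrist");s=read_state();Rm=R.from_euler('xyz',s["tool_rot"]).as_matrix()
T=np.array(p["T"]);print((Rm.T@(T[:3,3]-s["eef_pos"])).round(1),(Rm.T@T[:3,:3]).round(3))
P=cloud(camera_params("top"),np.load("pics/top0d.npy"))
print("box",np.nanmax(P[130:235,385:470,2]),P[230,387],P[260:300,100,2][::10])
E
```

```text
shift [ 314.9 -275.1    4.3] turn 7.07 | at [ 165.7 -628.3  403.9] yaw 14.77 tilt z [-5.0e-04  1.6e-03 -1.0e+00] w 85.3 F [-0.4  1.1  0.6] t 0.1
shift [ 533.3 -476.     4.7] turn 7.07 | at [ 165.7 -628.3  403.9] yaw 14.77 tilt z [-5.0e-04  1.6e-03 -1.0e+00] w 85.3 F [-0.4  1.1  0.6] t 0.1
shift [ 522.6 -831.5    5.3] turn 7.07 | at [ 165.7 -628.3  403.9] yaw 14.77 tilt z [-5.0e-04  1.6e-03 -1.0e+00] w 85.3 F [-0.4  1.1  0.6] t 0.1
[71.3  0.8 30.3] [[-0.     0.962  0.275]
 [ 1.     0.     0.   ]
 [-0.     0.275 -0.962]]
box 178.63391954263489 [ 518.76707318 -381.29354442   49.35323186] [   1.53606448    2.20423356 -288.83147417 -290.10776251]
```

```bash
python3 -m jog '[354,-265,0,7,85, 354,-265,0,7,85, 354,-265,0,7,85, 354,-265,0,7,85, 354,-265,0,7,85, 354,-265,0,7,85, 354,-265,0,7,85, 354,-265,0,7,85, 354,-265,0,7,85, 354,-265,0,7,85, 354,-265,0,7,85, 354,-265,0,7,85, 354,-265,0,7,85, 354,-265,0,7,85]'
cat > snap.py <<'E'
from h import *
import sys, json
n=sys.argv[1]; s=read_state(); p=camera_params("wrist"); im,d=get_image("wrist")
cv2.imwrite(f"pics/{n}.png",im); np.save(f"pics/{n}d.npy",d)
json.dump({k:np.array(v).tolist() for k,v in p.items()},open(f"pics/{n}.json","w"))
print(np.round(s["eef_pos"],1),np.round(s["tool_rot"],4),np.round(s["qpos"],2),np.round(s["force"],1),round(s["width"],2),round(s["clock"],2))
E
python3 snap.py w1
```

```text
clock: 1.27
eef_pos: [439.9, -282.6, 404.5]
tool_rot: [3.141, 0.001, 0.135]
force: [-0.4, -0.4, 0.3]
width: 85.0
[ 439.9 -282.6  404.5] [3.1413e+00 1.2000e-03 1.3500e-01] [ 0.48  0.45  0.05  1.87 -0.03  0.82 -0.89] [-0.4 -0.4  0.3] 85.03 1.27
```

View pics/w1.png

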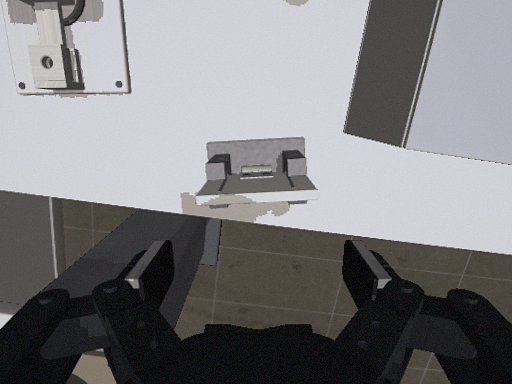

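The door's top edge is at (197-317,195), its knuckle at (256,170), and the fork hole at (47,62). Next I look at the stand.

```bash
python3 -m jog '[190,-224,0,0,85, 190,-224,0,0,85, 190,-224,0,0,85, 190,-224,0,0,85, 190,-224,0,0,85, 190,-224,0,0,85, 190,-224,0,0,85, 190,-224,0,0,85, 190,-224,0,0,85]'
python3 snap.py w2
```

```text
clock: 2.07
eef_pos: [599.3, -32.8, 404.2]
tool_rot: [-3.141, -0.0, 0.139]
force: [-0.8, -2.2, 0.2]
width: 85.0
[599.3 -32.8 404.2] [-3.1407e+00 -1.0000e-04  1.3870e-01] [-0.01  0.56  0.03  1.66 -0.02  0.92 -1.4 ] [-0.8 -2.2  0.2] 85.03 2.07
```

View pics/w2.png

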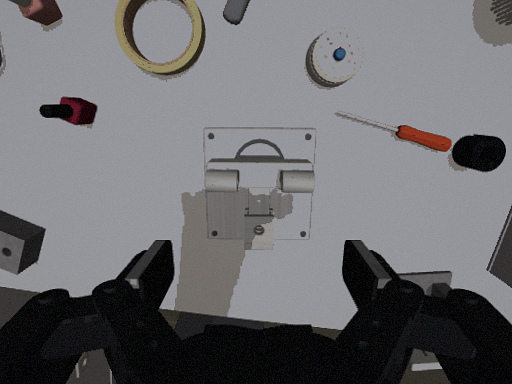

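Stand: fork hole near (259,230), knuckles at (222,181) and (297,181), and the rail above them. Now I measure these.

```bash
cat >> h.py <<'E'
import json
def load(n):
    p=json.load(open(f"pics/{n}.json")); return cv2.imread(f"pics/{n}.png"),np.load(f"pics/{n}d.npy"),p
def rects(P,box,bands,n=""):
    u0,v0,u1,v1=box; q=P[v0:v1,u0:u1].reshape(-1,3)
    for lo,hi in bands:
        m=(q[:,2]>lo)&(q[:,2]<hi)
        if m.sum()>4:
            r=cv2.minAreaRect(q[m][:,:2].astype(np.float32)); print(n,lo,hi,m.sum(),"mean",q[m].mean(0).round(1),"rect",np.round(r[0],1),np.round(r[1],1),round(r[2],1))
E
python3 - <<'E'
from h import *
im,d,p=load("w2"); zoom(im,200,150,320,260,5,"w2z.png")
P=cloud(p,d); print("desk",P[300,150],P[100,250],P[135,215],P[200,215])
rects(P,(195,120,325,265),[(8,15),(44,52),(76,84),(100,112),(106,120),(112,120)])
for u0,u1 in [(195,245),(270,325)]: rects(P,(u0,160,u1,200),[(108,120),(114,120)])
im,d,p=load("w1");P=cloud(p,d);rects(P,(190,130,325,220),[(5,12),(72,80),(110,122),(122,135)],"door")
rects(P,(0,0,130,100),[(44,52)],"fork w1")
E
```

```text
desk [6.13933108e+02 2.63310606e-01 3.02832743e+02] [ 6.82441776e+02 -1.18073250e+01  4.55195338e-01] [635.1720594   25.20244412  12.53626927] [551.28638328  17.03679227  11.69135703]
 8 15 6508 mean [580.7 -36.5  12.4] rect [577.7 -37.1] [149.7 140.5] 7.4
 44 52 972 mean [532.3 -43.4  48.3] rect [564.3 -41. ] [115.1  37.3] 4.0
 76 84 1628 mean [610.7 -32.2  80.2] rect [606.8 -33.3] [ 29.2 108. ] 7.6
 100 112 355 mean [613. -35. 109.] rect [607.4 -33.8] [ 21.3 101.9] 7.8
 106 120 1427 mean [609.  -33.9 113.8] rect [607.9 -33.7] [ 20.8 101.9] 7.3
 112 120 1119 mean [607.9 -33.9 114.9] rect [607.6 -33.6] [ 18.3 101.5] 7.4
 108 120 672 mean [604.    2.2 114.2] rect [603.2   2.2] [19.9 29.4] 7.9
 114 120 425 mean [602.8   2.  115.6] rect [602.8   2.1] [14.4 29. ] 4.7
 108 120 693 mean [613.1 -68.5 114.1] rect [612.2 -69.2] [20.1 30.6] 7.7
 114 120 433 mean [612.1 -69.  115.5] rect [612.4 -68.9] [15.6 29.9] 10.9
door 5 12 2161 mean [ 461.1 -278.     8.3] rect [ 455.1 -278.6] [ 43.7 124.3] 10.8
door 72 80 983 mean [ 446.3 -280.1   76.2] rect [ 437.1 -281.5] [ 50.3 107.4] 10.8
door 110 122 399 mean [ 442.  -281.4  116.2] rect [ 442.1 -281.1] [  1.4 108.4] 10.9
door 122 135 1456 mean [ 438.1 -282.2  127.8] rect [ 437.2 -282.1] [ 10.6 109.5] 10.7
fork w1 44 52 1457 mean [529.  -45.3  48.2] rect [528.4 -44. ] [44.6 38.7] 7.2
```

View pics/w2z.png

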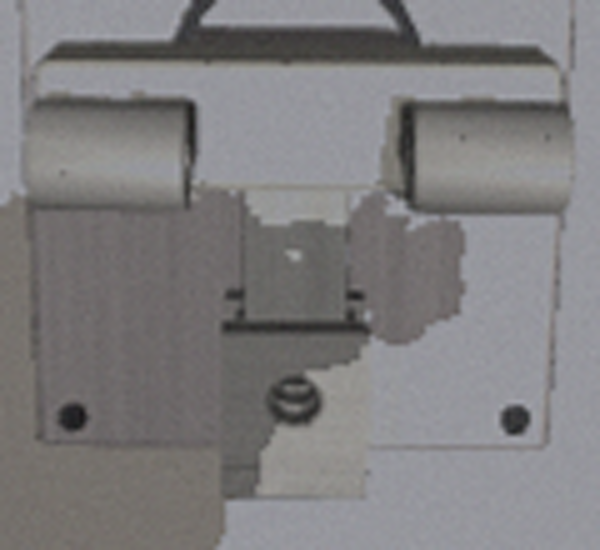

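```bash
python3 - <<'E'
from h import *
im,d,p=load("w2"); print("hole w2",onz(p,[(258.7,229.3)],48))
im,d,p=load("w1"); zoom(im,10,30,100,100,6,"w1z.png"); 
go(459,309,400,7.5)
E
```

```text
hole w2 [[533.3270587  -43.44253482  48.        ]]
shift [ -91.7 -359.9    4.1] turn 0.24 | at [598.4 -35.3 404.2] yaw 7.74 tilt z [-1.e-03 -9.e-04 -1.e+00] w 84.8 F [-0.2 -1.8 -0.5] t 2.12
```

View pics/w1z.png

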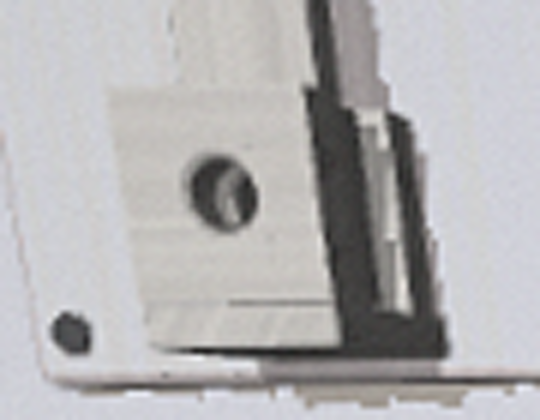

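```bash
python3 -m jog '[-92,-360,0,0,60, -92,-360,0,0,60, -92,-360,0,0,60, -92,-360,0,0,60, -92,-360,0,0,60, -92,-360,0,0,60, -92,-360,0,0,60, -92,-360,40,0,60, -92,-360,80,0,60, -92,-360,90,0,60, -92,-360,90,0,60, -92,-360,90,0,60,-92,-360,90,0,60]'
python3 snap.py w3; python3 - <<'E'
from h import *
im,d,p=load("w3");P=cloud(p,d);rects(P,(100,50,450,380),[(36,43),(44,48),(72,85)],"pin")
E
```

```text
clock: 3.2
eef_pos: [460.4, 307.2, 315.6]
tool_rot: [3.14, -0.001, 0.131]
force: [1.4, -0.7, 1.3]
width: 60.1
[460.4 307.2 315.6] [ 3.1401e+00 -1.5000e-03  1.3140e-01] [-0.65  0.61  0.02  1.88 -0.01  0.65 -2.07] [ 1.4 -0.7  1.3] 60.07 3.2
pin 36 43 5953 mean [461.3 311.7  40.4] rect [459.2 310.8] [100.4  56.6] 73.6
pin 44 48 214 mean [464.2 311.3  45.9] rect [462.1 311.5] [18.2 22.6] 7.4
pin 72 85 343 mean [460.4 311.   77.8] rect [459.5 311. ] [15.4 14.6] 7.2
```

View pics/w3.png

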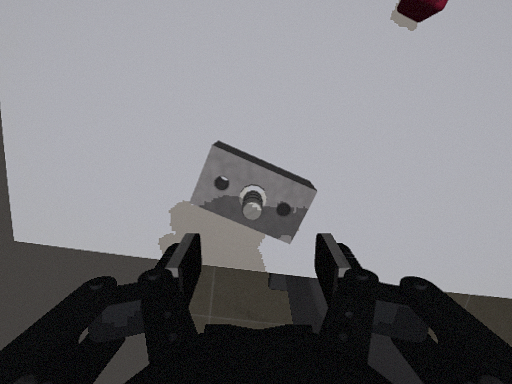

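Pin head is at (252,210); the cloud puts it at (459.4,310.9), on the block centre. I'll centre on it, descend and grip.

```bash
python3 - <<'E'
from h import *
go(459.3,310.9,223,7.5)
E
```

```text
shift [-1.2 -3.7 93.3] turn 0.01 | at [460.7 307.4 316.3] yaw 7.51 tilt z [ 3.e-03 -1.e-04 -1.e+00] w 60.1 F [-0.2  0.1 -0.1] t 3.25
```

```bash
python3 -m jog '[-1,-3.5,20,0,40, -1,-3.5,50,0,40, -1,-3.5,80,0,40, -1,-3.5,93,0,40, -1,-3.5,93,0,40, -1,-3.5,93,0,40,-1,-3.5,93,0,40]'
python3 snap.py w4; python3 - <<'E'
from h import *
go(459.3,310.9,223,7.5)
E
```

```text
clock: 3.83
eef_pos: [458.7, 312.7, 223.8]
tool_rot: [-3.14, -0.004, 0.134]
force: [-0.0, -0.7, 1.3]
width: 39.6
[458.7 312.7 223.8] [-3.1403 -0.0036  0.1337] [-0.66  0.76  0.01  1.92 -0.02  0.46 -2.07] [-0.  -0.7  1.3] 39.56 3.83
shift [0.5 2.2 0.9] turn 0.19 | at [458.5 313.  223.9] yaw 7.69 tilt z [ 0.0035  0.0021 -1.    ] w 40.1 F [-0.2 -0.   0.4] t 3.88
```

View pics/w4.png

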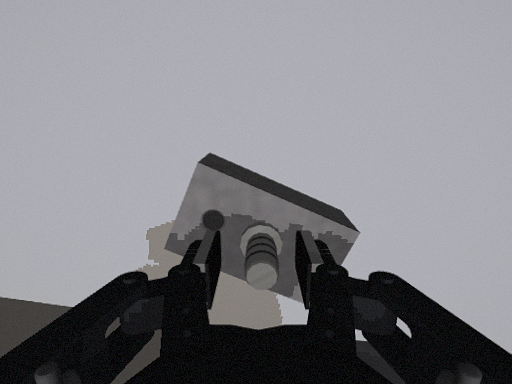

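The head (261,275) lies between the pads (213 and 304). A small nudge, then close.

```bash
python3 -m jog '[0,1.5,0.5,0,40, 0,1.5,0.5,0,40, 0,1.5,0.5,0,40, 0,1.5,0.5,0,10, 0,1.5,0.5,0,5, 0,1.5,0.5,0,5, 0,1.5,0.5,0,5, 0,1.5,0.5,0,5, 0,1.5,0.5,0,5]'; python3 - <<'E'
from h import *
go(459.3,310.9,223,7.5)
E
```

```text
clock: 4.63
eef_pos: [457.4, 311.8, 221.5]
tool_rot: [-3.141, -0.0, 0.136]
force: [-0.5, 0.4, 5.6]
width: 13.9
shift [ 1.8  1.2 -1.5] turn 0.27 | at [457.4 311.8 221.5] yaw 7.77 tilt z [ 2.e-04  2.e-04 -1.e+00] w 13.9 F [-0.5  0.4  5.6] t 4.63
```

```bash
python3 -m jog '[0,0,-15,0,5, 0,0,-35,0,5, 0,0,-60,0,5, 0,0,-90,0,5, 0,0,-110,0,5,0,0,-110,0,5,0,0,-110,0,5]'; python3 snap.py w5; python3 - <<'E'
from h import *
go(533.3,-43.4,332,7.5)
E
```

```text
clock: 5.22
eef_pos: [457.5, 311.8, 331.9]
tool_rot: [-3.141, -0.002, 0.136]
force: [0.2, 0.5, -0.8]
width: 13.9
[457.5 311.8 331.9] [-3.1406e+00 -1.9000e-03  1.3570e-01] [-0.66  0.58  0.02  1.86 -0.01  0.69 -2.07] [ 0.2  0.5 -0.8] 13.85 5.22
shift [ 27.5 362.   -1.1] turn 0.28 | at [457.1 311.5 330.8] yaw 7.78 tilt z [-4.e-04 -4.e-04 -1.e+00] w 13.1 F [-0.4 -0.4 -0.9] t 5.27
```

View pics/w5.png

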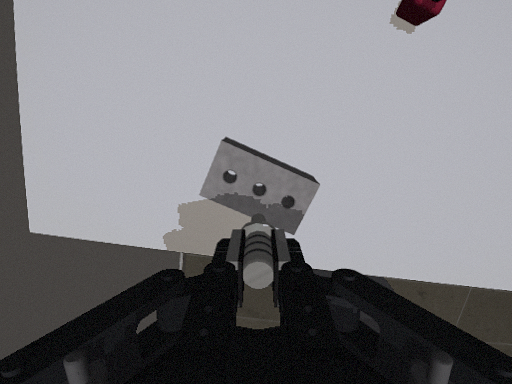

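```bash
python3 - <<'E'
from h import *
im,d,p=load("w5"); zoom(im,220,190,300,310,5,"w5z.png")
P=cloud(p,d); s=read_state(); Rm=R.from_euler('xyz',[-3.1406,-.0019,.1357]).as_matrix()
Q=(P-np.array([457.5,311.8,331.9]))@Rm
for v in range(212,292,6): print(v,[Q[v,u].round(1).tolist() for u in (252,256,259,262,266)])
E
```

```text
212 [[-21.4, -4.9, 291.3], [-21.7, -1.1, 292.0], [-21.2, 1.8, 290.8], [-21.3, 4.6, 291.1], [-21.3, 8.5, 291.0]]
218 [[5.2, -3.1, 204.9], [6.6, -0.5, 201.3], [6.2, 1.4, 202.3], [5.2, 3.3, 204.9], [-27.5, 8.5, 291.2]]
224 [[12.7, -2.5, 176.0], [12.7, -0.4, 175.9], [12.5, 1.3, 176.4], [12.5, 2.9, 176.4], [13.1, 5.0, 175.1]]
230 [[9.7, -2.5, 174.8], [9.3, -0.4, 175.7], [9.4, 1.3, 175.5], [9.6, 2.9, 175.1], [9.6, 5.0, 175.1]]
236 [[9.1, -2.4, 168.4], [9.9, -0.3, 166.6], [9.0, 1.2, 168.5], [9.4, 2.8, 167.7], [8.3, 4.9, 170.1]]
242 [[9.5, -2.3, 160.3], [10.1, -0.3, 159.1], [9.8, 1.2, 159.7], [10.4, 2.6, 158.5], [8.1, 4.7, 163.3]]
248 [[8.6, -2.2, 155.5], [9.8, -0.2, 153.3], [9.2, 1.2, 154.4], [9.5, 2.6, 153.9], [8.4, 4.5, 156.1]]
254 [[8.5, -2.1, 149.7], [9.6, -0.2, 147.6], [9.0, 1.1, 148.8], [9.1, 2.5, 148.6], [8.8, 4.3, 149.3]]
260 [[8.3, -2.0, 144.5], [8.5, -0.2, 144.1], [8.9, 1.1, 143.5], [8.9, 2.4, 143.5], [8.3, 4.2, 144.5]]
266 [[6.4, -1.9, 142.6], [5.8, -0.2, 143.7], [6.4, 1.1, 142.7], [6.1, 2.4, 143.1], [5.9, 4.2, 143.6]]
272 [[3.1, -2.0, 143.2], [3.5, -0.2, 142.5], [3.2, 1.1, 143.1], [3.5, 2.4, 142.6], [3.5, 4.2, 142.5]]
278 [[0.3, -2.0, 142.8], [0.4, -0.2, 142.6], [0.2, 1.1, 143.1], [0.0, 2.5, 143.2], [0.5, 4.2, 142.6]]
284 [[-3.2, -2.0, 143.6], [-2.3, -0.2, 142.1], [-2.8, 1.1, 142.9], [-3.4, 2.5, 143.8], [-2.6, 4.3, 142.6]]
290 [[-724.6, -26.4, 1189.3], [-726.1, -7.9, 1191.5], [-722.7, 6.1, 1186.6], [-726.2, 20.0, 1191.7], [-723.5, 38.5, 1187.7]]
```

View pics/w5z.png

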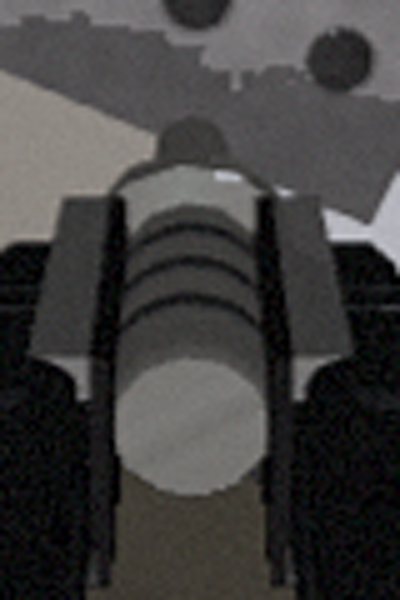

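Pin is held vertical, its axis at tool (1.4, 0.7) mm and its tip 215 ahead of the TCP. Now to a hover over the fork.

```bash
python3 - <<'E'
from h import *
go(531.8,-42.9,290,7.5)
E
python3 -m jog '[26,361,0,0,5, 26,361,0,0,5, 26,361,0,0,5, 26,361,0,0,5, 26,361,0,0,5, 26,361,0,0,5, 26,361,0,0,5, 26,361,0,0,5, 26,361,0,0,5, 26,361,15,0,5, 26,361,30,0,5, 26,361,40,0,5, 26,361,40,0,5, 26,361,40,0,5, 26,361,40,0,5]'; python3 snap.py w6; python3 - <<'E'
from h import *
go(531.8,-42.9,290,7.5)
im,d,p=load("w6"); zoom(im,200,100,320,220,5,"w6z.png")
E
```

```text
shift [ 26.1 361.3  40.9] turn 0.28 | at [457.1 311.5 330.8] yaw 7.78 tilt z [-4.e-04 -4.e-04 -1.e+00] w 13.1 F [-0.4 -0.4 -0.9] t 5.27
clock: 6.52
eef_pos: [532.0, -41.9, 291.2]
tool_rot: [-3.141, 0.0, 0.137]
force: [0.6, -0.5, -0.2]
width: 13.6
[532.  -41.9 291.2] [-3.1414e+00  2.0000e-04  1.3670e-01] [ 0.04  0.62 -0.02  1.95  0.03  0.57 -1.43] [ 0.6 -0.5 -0.2] 13.57 6.52
shift [-0.5  0.9  1.6] turn 0.33 | at [532.2 -42.  291.6] yaw 7.83 tilt z [ 6.e-04  1.e-04 -1.e+00] w 13.9 F [ 0.3 -0.2 -0.9] t 6.57
```

View pics/w6.png

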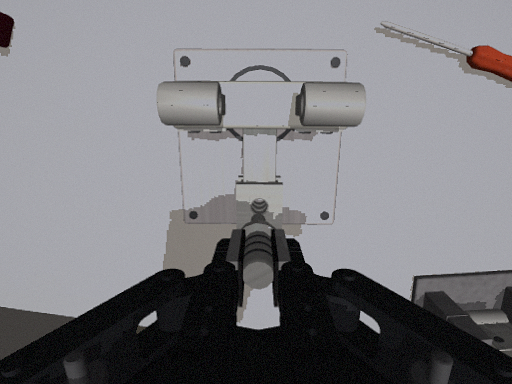

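View pics/w6z.png

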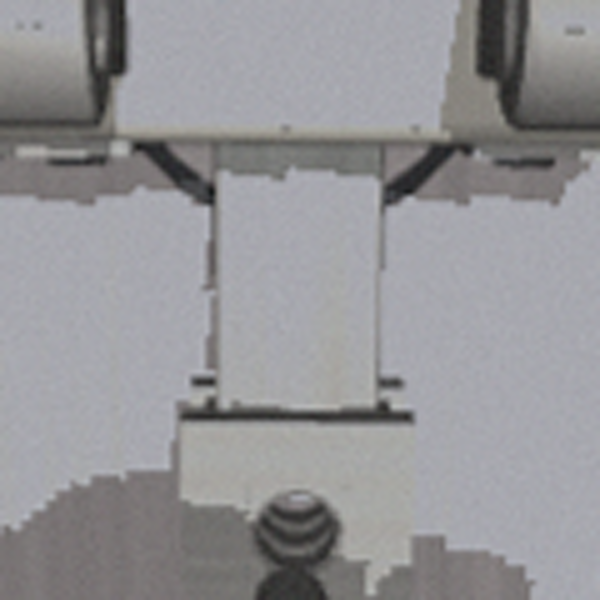

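```bash
python3 - <<'E'
from h import *
im,d,p=load("w6"); Rm=R.from_euler('xyz',[-3.1414,.0002,.1367]).as_matrix();t=np.array([532,-41.9,291.2])
h=onz(p,[(259.2,205.4)],48); print(h,(h-t)@Rm)
P=cloud(p,d); Q=(P-t)@Rm
for v in (222,226,230): print(v,[Q[v,u].round(1).tolist() for u in (250,254,258,262,266)])
rects(P,(225,175,300,215),[(44,52)]); rects(P,(150,60,380,150),[(76,84),(112,120)])
# pin tip projected
for z in (205,213): print(proj(p,t+Rm@np.array([1.4,.7,z])))
zoom(im,220,190,300,290,6,"w6p.png")
E
```

```text
[[533.31317502 -43.43548205  48.        ]] [[  1.14031724   1.74696343 243.19944475]]
222 [[12.2, -3.7, 180.3], [13.2, -1.4, 177.6], [13.6, 0.8, 176.8], [13.0, 3.0, 178.2], [12.7, 5.2, 179.0]]
226 [[11.7, -3.6, 175.7], [11.6, -1.4, 176.0], [11.7, 0.8, 175.8], [11.8, 2.9, 175.4], [11.6, 5.1, 175.9]]
230 [[9.5, -3.6, 175.4], [9.5, -1.4, 175.4], [9.2, 0.8, 175.9], [9.7, 2.9, 175.0], [9.3, 5.1, 175.7]]
 44 52 1315 mean [539.7 -42.3  48.3] rect [538.4 -42.5] [25.1 35.7] 7.5
 76 84 4175 mean [605.4 -34.   80.3] rect [606.3 -33.9] [ 29.4 107.1] 7.2
 112 120 4325 mean [606.9 -33.8 115.1] rect [606.9 -33.6] [ 18.9 101.7] 7.8
[[257.8754159  223.47848134]]
[[257.86973067 219.05357717]]
```

View pics/w6p.png

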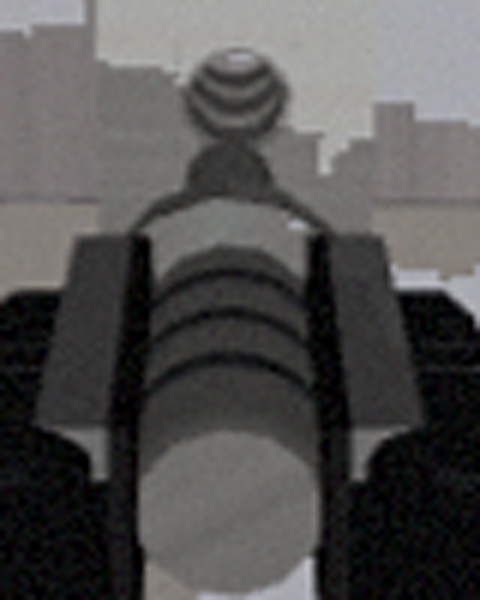

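```bash
python3 - <<'E'
from h import *
im,d,p=load("w6"); Rm=R.from_euler('xyz',[-3.1414,.0002,.1367]).as_matrix();t=np.array([532,-41.9,291.2])
print((onz(p,[(258.2,275.1)],148.2)-t)@Rm)
for u in (240,243,246,270,273,276): print(u,((onz(p,[(u,275.1)],148.2)-t)@Rm).round(1))
E
python3 -m jog '[-0.4,1,0,0,5, -0.4,1,0,0,5, -0.4,1,5,0,5, -0.4,1,10,0,5, -0.4,1,15,0,5,-0.4,1,20,0,5,-0.4,1,20,0,5,-0.4,1,20,0,5]'; python3 snap.py w7
python3 - <<'E'
from h import *
im,d,p=load("w7"); zoom(im,200,140,320,260,5,"w7z.png")
E
```

```text
[[  1.6991919    0.81425137 142.99950881]]
240 [[  1.7  -7.3 143. ]]
243 [[  1.7  -5.9 143. ]]
246 [[  1.7  -4.6 143. ]]
270 [[  1.7   6.  143. ]]
273 [[  1.7   7.4 143. ]]
276 [[  1.7   8.7 143. ]]
clock: 7.23
eef_pos: [531.5, -43.5, 270.7]
tool_rot: [-3.141, 0.001, 0.136]
force: [-0.3, -0.9, -0.3]
width: 13.4
[531.5 -43.5 270.7] [-3.1414e+00  1.1000e-03  1.3560e-01] [ 0.04  0.66 -0.02  1.96  0.03  0.52 -1.43] [-0.3 -0.9 -0.3] 13.4 7.23
```

View pics/w7z.png

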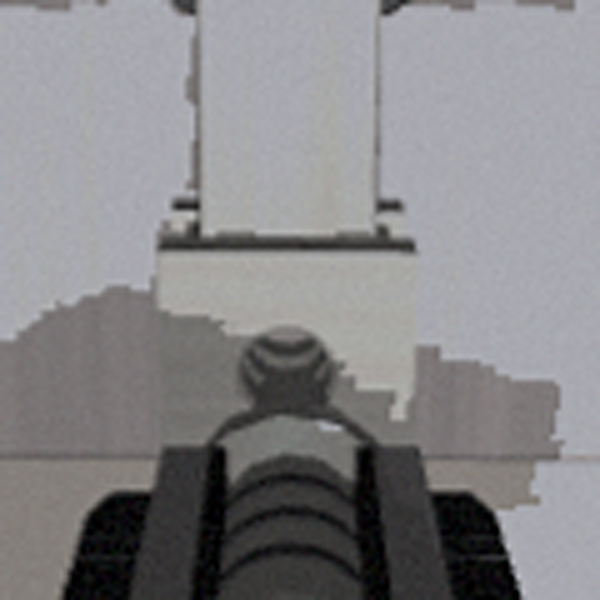

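Tip is about 8 mm above the hole and within 0.5 mm of its centre. I'll insert while watching the force.

```bash
python3 -m jog '[0,-0.4,0,0,5, 0,-0.4,4,0,5, 0,-0.4,8,0,5, 0,-0.4,12,0,5,0,-0.4,16,0,5,0,-0.4,16,0,5,0,-0.4,16,0,5]'; python3 snap.py w8
python3 - <<'E'
from h import *
im,d,p=load("w8"); zoom(im,200,140,320,260,5,"w8z.png")
E
```

```text
clock: 7.87
eef_pos: [531.5, -43.1, 254.8]
tool_rot: [-3.141, 0.001, 0.136]
force: [0.2, -0.2, 0.2]
width: 13.3
[531.5 -43.1 254.8] [-3.1415e+00  8.0000e-04  1.3560e-01] [ 0.04  0.69 -0.02  1.97  0.03  0.49 -1.44] [ 0.2 -0.2  0.2] 13.32 7.87
```

View pics/w8z.png

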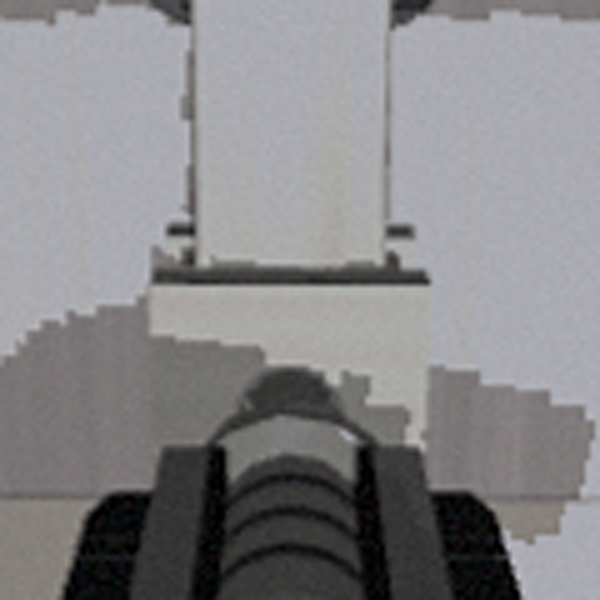

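Tip is in the hole (tip z about 40) with no force. I go on.

```bash
python3 -m jog '[0,0,3,0,5, 0,0,6,0,5, 0,0,9,0,5,0,0,12,0,5,0,0,12,0,5]'; python3 -m jog '[0,0,3,0,5, 0,0,6,0,5, 0,0,9,0,5,0,0,11,0,5,0,0,11,0,5,0,0,11,0,5]'
```

```text
clock: 8.33
eef_pos: [531.4, -43.1, 242.5]
tool_rot: [-3.141, 0.001, 0.136]
force: [-0.2, -0.1, -0.5]
width: 13.5
clock: 8.83
eef_pos: [531.6, -43.1, 232.1]
tool_rot: [-3.142, 0.0, 0.136]
force: [0.3, 0.1, 0.1]
width: 13.5
```

```bash
python3 -m jog '[0,0,1,0,5, 0,0,2,0,5, 0,0,3,0,5,0,0,3.5,0,5,0,0,3.5,0,5,0,0,3.5,0,5]'
```

```text
clock: 9.33
eef_pos: [531.7, -43.1, 229.5]
tool_rot: [3.141, -0.001, 0.136]
force: [-1.5, 1.4, 7.6]
width: 13.5
```

```bash
python3 -m jog '[0,0,0.7,0,5,0,0,1.2,0,5,0,0,1.2,0,5,0,0,1.2,0,5]'; python3 snap.py w9
python3 - <<'E'
from h import *
im,d,p=load("w9"); zoom(im,180,120,340,290,4,"w9z.png")
im,d=get_image("scene"); zoom(im,215,165,315,255,6,"sc1.png")
E
```

```text
clock: 9.67
eef_pos: [531.7, -43.1, 229.4]
tool_rot: [3.141, -0.001, 0.135]
force: [-4.5, 0.1, 18.6]
width: 13.8
[531.7 -43.1 229.4] [ 3.1414e+00 -1.0000e-03  1.3550e-01] [ 0.04  0.73 -0.02  1.98  0.03  0.43 -1.44] [-4.5  0.1 18.6] 13.78 9.67
```

View pics/w9z.png

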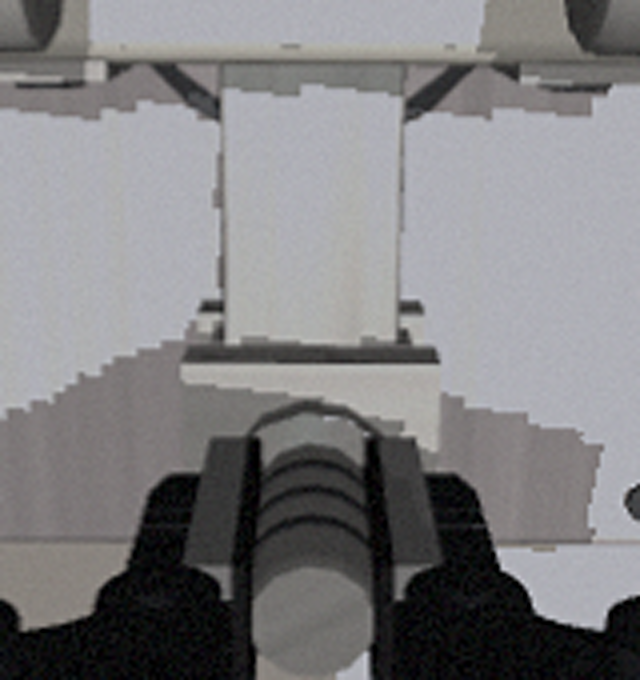

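View pics/sc1.png

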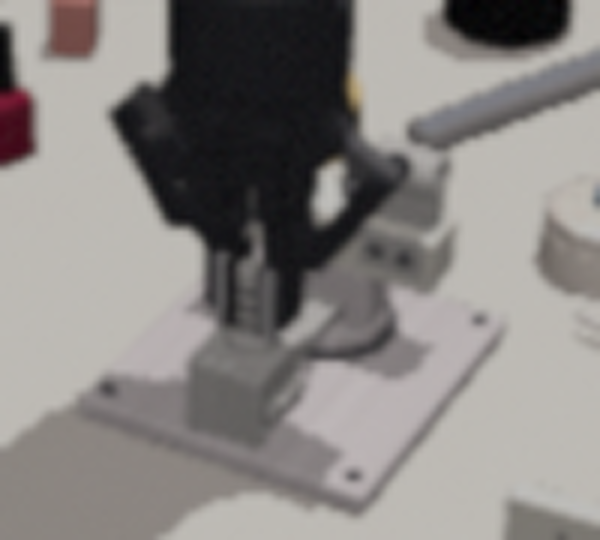

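The collar rests on the fork with no gap; contact force was 18.6 N and z stopped at 229.4. I'll relax, release and rise.

```bash
python3 -m jog '[0,0,-1.2,0,5,0,0,-1.5,0,5,0,0,-1.5,0,20,0,0,-1.5,0,45,0,0,-1.5,0,45,0,0,-1.5,0,45,0,0,-1.5,0,45]'; python3 -m jog '[0,0,-10,0,45,0,0,-30,0,45,0,0,-60,0,45,0,0,-100,0,45,0,0,-140,0,45,0,0,-150,0,45,0,0,-150,0,45]'; python3 snap.py w10
python3 - <<'E'
from h import *
im,d,p=load("w10"); zoom(im,160,100,360,280,4,"w10z.png"); P=cloud(p,d)
rects(P,(150,60,380,290),[(49,56),(76,80.5),(82,90),(112,120)])
im,d=get_image("scene"); zoom(im,215,165,315,255,6,"sc2.png")
E
```

```text
clock: 10.35
eef_pos: [531.6, -43.1, 228.8]
tool_rot: [-3.142, 0.0, 0.136]
force: [-0.4, 0.2, -0.4]
width: 44.6
clock: 10.93
eef_pos: [532.7, -43.2, 383.3]
tool_rot: [3.14, -0.008, 0.135]
force: [0.2, -0.4, -0.4]
width: 44.6
[532.7 -43.2 383.3] [ 3.1401 -0.0083  0.1355] [ 0.05  0.49 -0.03  1.87  0.02  0.78 -1.43] [ 0.2 -0.4 -0.4] 44.62 10.93
 49 56 327 mean [534.1 -43.   51.3] rect [529.6 -43.6] [42.6 35.3] 8.5
 76 80.5 1153 mean [603.6 -32.2  79.7] rect [576.2 -37.6] [ 89.1 107.9] 7.0
 82 90 245 mean [546.  -40.9  85.7] rect [583.9 -47.4] [100.5  66.5] 26.0
 112 120 1557 mean [607.1 -34.4 115. ] rect [606.9 -33.9] [ 18.1 101.6] 7.2
```

View pics/w10z.png

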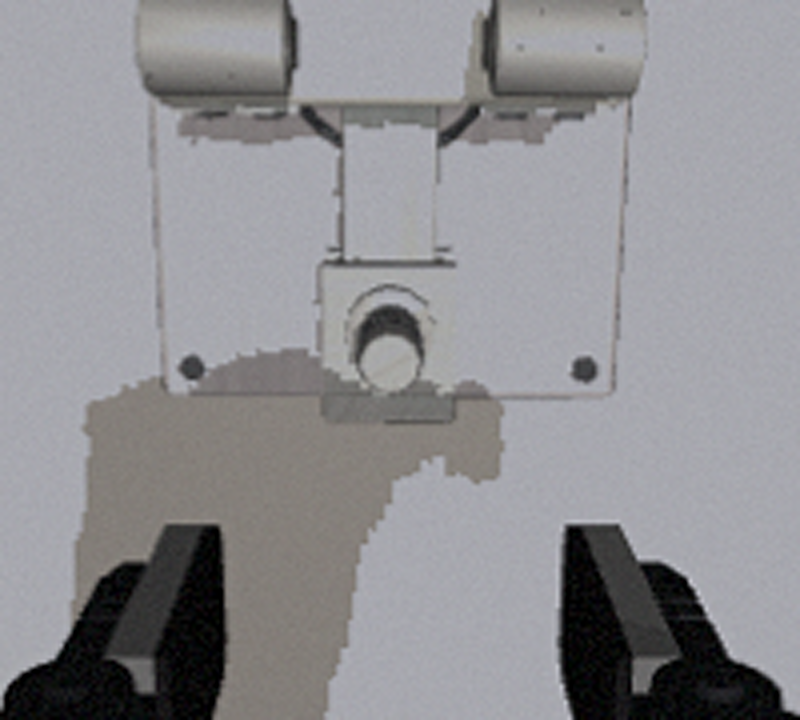

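View pics/sc2.png

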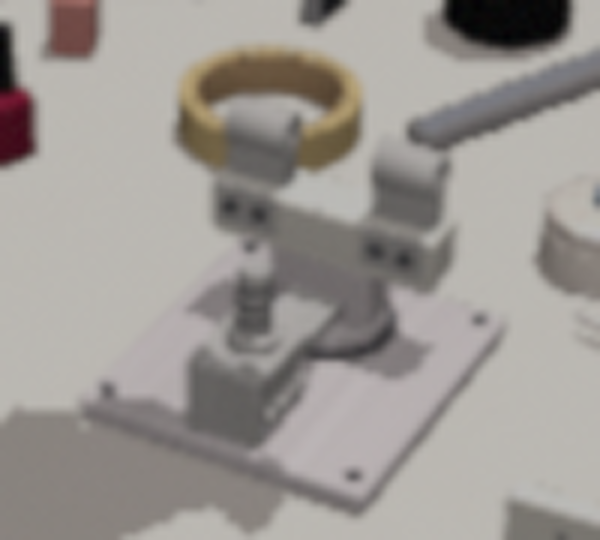

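Pin is upright with its collar flat on the fork, and the jamb is unchanged: axis (607,-33.7), yaw about 7.5°. Now over to the door, turning about -93°.

```bash
python3 - <<'E'
from h import *
go(437.2,-282.1,385,100.7)
E
python3 -m jog '[-127,224,0,-93,60,-127,224,0,-93,60,-127,224,0,-93,60,-127,224,0,-93,60,-127,224,0,-93,60,-127,224,0,-93,60,-127,224,0,-93,60,-127,224,0,-93,60,-127,224,0,-93,60,-127,224,0,-93,60,-127,224,0,-93,60,-127,224,0,-93,60,-127,224,0,-93,60,-127,224,0,-93,60,-127,224,0,-93,60,-127,224,0,-93,60,-127,224,0,-93,60,-127,224,0,-93,60]'; python3 snap.py w11
python3 - <<'E'
from h import *
go(437.2,-282.1,385,100.7)
im,d,p=load("w11"); P=cloud(p,d)
rects(P,(100,50,420,380),[(72,80),(122,135)])
E
```

```text
shift [-125.5  224.1   -5.7] turn -92.93 | at [531.3 -43.1 379.3] yaw 7.77 tilt z [ 5.e-04 -0.e+00 -1.e+00] w 45.1 F [-0.8  0.8 -0.5] t 11.03
clock: 12.53
eef_pos: [436.1, -282.1, 378.8]
tool_rot: [-3.141, -0.0, 1.758]
force: [0.5, 0.8, -0.1]
width: 60.1
[ 436.1 -282.1  378.8] [-3.1412e+00 -3.0000e-04  1.7576e+00] [ 0.85  0.51 -0.48  1.9   0.32  0.81  0.39] [ 0.5  0.8 -0.1] 60.09 12.53
shift [-0.2  1.1 -6.1] turn 0.03 | at [ 436.1 -282.1  378.9] yaw 100.73 tilt z [-1.e-04 -0.e+00 -1.e+00] w 59.9 F [0.2 0.6 0.6] t 12.58
 72 80 1757 mean [ 442.7 -288.8   76.3] rect [ 460.5 -331.6] [ 74.1 224.2] 25.6
 122 135 1825 mean [ 444.4 -291.   128.2] rect [ 455.8 -315.2] [ 44.7 181.7] 30.4
```

View pics/w11.png

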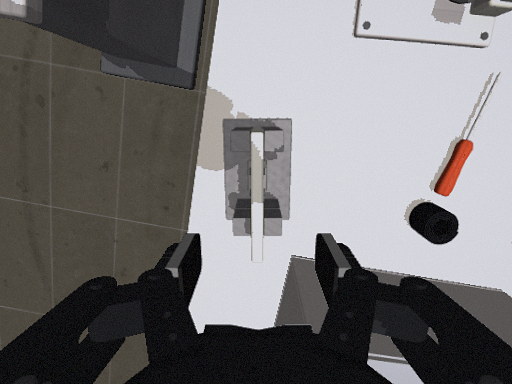

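```bash
python3 - <<'E'
from h import *
im,d,p=load("w11"); P=cloud(p,d)
rects(P,(240,120,275,270),[(122,135),(126,131)])
Rm=R.from_euler('xyz',[-3.1412,-.0003,1.7576]).as_matrix();t=np.array([436.1,-282.1,378.8])
# edges of top face on z=128
for v in (150,190,230,250):
    row=im[v,225:300].mean(1); print(v,row.round(0).astype(int).tolist()[10:55])
E
```

```text
122 135 1605 mean [ 435.8 -278.6  128.2] rect [ 436.4 -282.3] [  9.4 110.2] 10.9
 126 131 1591 mean [ 435.9 -278.8  128.3] rect [ 436.4 -282.3] [  9.4 110.2] 10.9
150 [103, 104, 102, 99, 100, 102, 103, 98, 98, 96, 96, 95, 98, 101, 96, 80, 136, 166, 169, 174, 173, 174, 180, 182, 185, 212, 221, 215, 127, 95, 150, 156, 154, 154, 155, 158, 158, 156, 164, 115, 101, 98, 97, 96, 98]
190 [150, 150, 123, 97, 98, 96, 93, 97, 94, 99, 95, 96, 94, 93, 100, 58, 135, 157, 171, 171, 172, 170, 173, 169, 171, 173, 157, 142, 113, 84, 126, 111, 138, 144, 143, 146, 143, 146, 152, 147, 146, 144, 139, 141, 137]
230 [148, 145, 142, 140, 139, 139, 142, 142, 144, 149, 110, 93, 100, 97, 101, 77, 139, 203, 218, 218, 219, 216, 218, 217, 216, 218, 220, 205, 98, 124, 150, 149, 145, 147, 136, 142, 138, 140, 146, 144, 149, 147, 143, 141, 146]
250 [218, 215, 217, 215, 217, 217, 218, 216, 215, 216, 214, 217, 217, 216, 218, 220, 160, 189, 219, 217, 217, 217, 217, 218, 217, 218, 218, 188, 209, 220, 217, 217, 215, 215, 217, 218, 215, 216, 216, 216, 216, 216, 215, 216, 218]
```

Door top at (436.5,-282.2), yaw 10.8°, in line with the jaws. Descend and grip.

```bash
python3 -m jog '[0,0.5,30,0,40,0,0.5,60,0,40,0,0.5,90,0,40,0,0.5,105,0,40,0,0.5,108,0,40,0,0.5,108,0,40,0,0.5,108,0,40]'; python3 -m jog '[0,0,0,0,20,0,0,0,0,3,0,0,0,0,3,0,0,0,0,3,0,0,0,0,3,0,0,0,0,3,0,0,0,0,3]'; python3 snap.py w12
```

```text
clock: 13.17
eef_pos: [437.2, -282.2, 271.8]
tool_rot: [3.14, 0.001, 1.759]
force: [1.1, 0.1, 0.4]
width: 39.8
clock: 13.75
eef_pos: [436.6, -282.5, 272.2]
tool_rot: [3.141, 0.002, 1.758]
force: [-1.1, -0.4, 6.1]
width: 9.3
[ 436.6 -282.5  272.2] [3.1411e+00 1.6000e-03 1.7584e+00] [ 0.77  0.67 -0.38  1.99  0.44  0.56  0.28] [-1.1 -0.4  6.1] 9.33 13.75
```

View pics/w12.png

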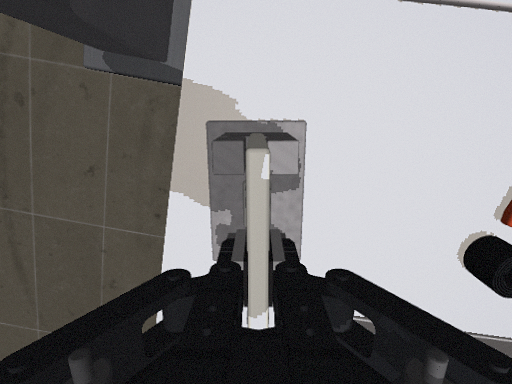

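Door gripped (9.3 mm). Lift it clear.

```bash
python3 -m jog '[0,0,-4,0,3,0,0,-12,0,3,0,0,-22,0,3,0,0,-35,0,3,0,0,-50,0,3,0,0,-75,0,3,0,0,-100,0,3,0,0,-125,0,3,0,0,-140,0,3,0,0,-145,0,3,0,0,-145,0,3,0,0,-145,0,3]'; python3 snap.py w13;python3 - <<'E'
from h import *
go(607.2,-33.7,418,97.5)
im,d,p=load("w13"); P=cloud(p,d); s=read_state();t=np.array(s["eef_pos"]);Rm=R.from_euler('xyz',s["tool_rot"]).as_matrix();Q=(P-t)@Rm
for v in range(130,320,15): print(v,[Q[v,u].round(1).tolist() for u in (250,254,258,262,266)])
im,d=get_image("scene"); zoom(im,220,120,420,320,3,"sc3.png")
E
```

```text
clock: 14.8
eef_pos: [436.1, -282.1, 415.8]
tool_rot: [-3.141, -0.0, 1.759]
force: [0.9, -0.0, -2.4]
width: 9.2
[ 436.1 -282.1  415.8] [-3.1410e+00 -2.0000e-04  1.7586e+00] [ 0.87  0.47 -0.51  1.86  0.28  0.89  0.42] [ 0.9 -0.  -2.4] 9.22 14.8
shift [212.  214.6  -2.9] turn 3.27 | at [ 436.  -282.   415.2] yaw 100.77 tilt z [-1.7e-03  9.0e-04 -1.0e+00] w 9.0 F [-0.2  0.2 -2.7] t 14.85
130 [[49.8, -6.1, 338.7], [48.0, -2.2, 368.4], [48.0, 2.4, 369.0], [48.0, 7.0, 368.8], [49.8, 10.7, 339.3]]
145 [[55.1, -1.4, 152.5], [55.3, 0.4, 150.7], [55.1, 2.0, 152.1], [55.1, 3.7, 152.4], [54.8, 5.5, 155.3]]
160 [[50.0, -1.2, 144.3], [50.3, 0.4, 142.8], [50.2, 2.0, 143.4], [50.1, 3.6, 143.6], [50.2, 5.2, 143.5]]
175 [[44.2, -1.2, 143.1], [44.1, 0.4, 143.6], [44.0, 2.0, 143.7], [44.3, 3.6, 142.4], [44.4, 5.2, 142.0]]
190 [[38.1, -1.2, 142.3], [38.0, 0.4, 143.0], [37.8, 2.0, 143.7], [37.9, 3.6, 143.1], [37.8, 5.3, 143.6]]
205 [[31.8, -1.3, 142.2], [31.5, 0.3, 143.2], [32.0, 2.0, 141.6], [31.5, 3.7, 143.0], [31.3, 5.3, 143.6]]
220 [[25.0, -1.4, 142.8], [24.9, 0.3, 143.1], [24.6, 2.0, 143.8], [24.8, 3.7, 143.2], [24.8, 5.4, 143.4]]
235 [[17.9, -1.4, 143.5], [17.6, 0.3, 143.9], [17.9, 2.0, 143.4], [18.3, 3.7, 142.5], [18.2, 5.4, 142.7]]
250 [[nan, nan, nan], [11.1, 0.3, 142.8], [11.1, 2.0, 142.8], [10.9, 3.7, 143.2], [10.7, 5.5, 143.7]]
265 [[3.3, -1.6, 143.7], [4.0, 0.2, 142.4], [3.6, 2.0, 143.1], [3.6, 3.8, 143.1], [3.3, 5.5, 143.7]]
280 [[-3.9, -1.6, 143.1], [-3.9, 0.2, 143.1], [-4.1, 2.0, 143.4], [-3.9, 3.8, 143.0], [-4.3, 5.6, 143.6]]
295 [[-12.1, -1.7, 143.6], [-11.9, 0.2, 143.3], [nan, nan, nan], [-11.6, 3.8, 142.8], [-12.1, 5.7, 143.6]]
310 [[-20.0, -1.7, 143.2], [-19.9, 0.1, 143.1], [-20.3, 2.0, 143.5], [-20.5, 3.9, 143.8], [-21.2, 5.8, 144.7]]
```

View pics/w13.png

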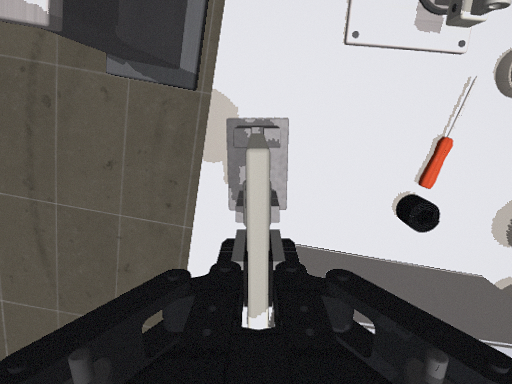

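View pics/sc3.png

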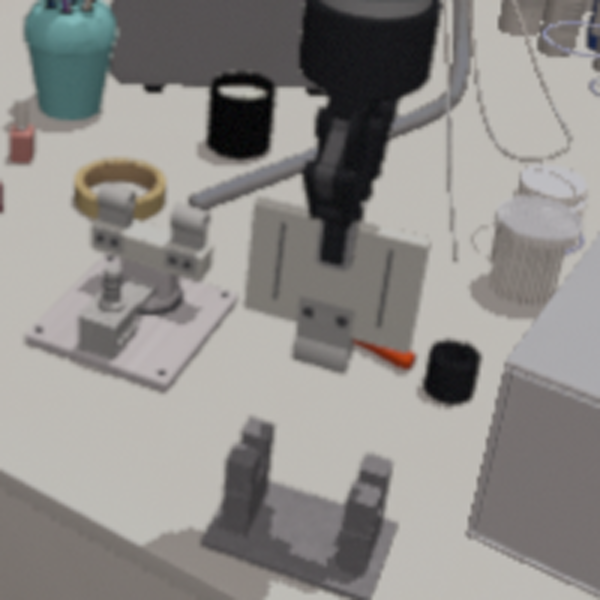

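Door hangs upright and clear, with its top 143.3 ahead of the TCP and centred along the jaws. Move above the jamb.

```bash
python3 -m jog '[30,30,0,3.3,3,60,60,0,3.3,3,90,90,0,3.3,3,118,119,0,3.3,3,147,149,0,3.3,3,176,178,0,3.3,3,195,197,0,3.3,3,205,207,0,3.3,3,211,213,0,3.3,3,212,214.5,0,3.3,3,212,214.5,0,3.3,3,212,214.5,0,3.3,3,212,214.5,0,3.3,3,212,214.5,0,3.3,3]'; python3 snap.py w14;python3 - <<'E'
from h import *
go(607.2,-33.7,418,97.5)
im,d=get_image("scene"); zoom(im,200,90,320,250,4,"sc4.png"); cv2.imwrite("pics/sc4full.png",im); np.save("pics/sc4d.npy",d)
im,d=get_image("top"); zoom(im,220,150,320,250,6,"top4.png"); np.save("pics/top4d.npy",d)
E
```

```text
clock: 16.07
eef_pos: [607.2, -35.5, 416.1]
tool_rot: [-3.141, 0.001, 1.699]
force: [-0.1, -0.1, -1.4]
width: 9.3
[607.2 -35.5 416.1] [-3.1411e+00  9.0000e-04  1.6987e+00] [ 0.31  0.59 -0.48  1.62  0.31  1.01 -0.14] [-0.1 -0.1 -1.4] 9.26 16.07
shift [ 1.5  0.1 -1.8] turn -0.15 | at [607.3 -35.2 416.2] yaw 97.35 tilt z [-1.e-04 -7.e-04 -1.e+00] w 9.3 F [ 0.1 -0.7 -1.4] t 16.12
```

View pics/w14.png

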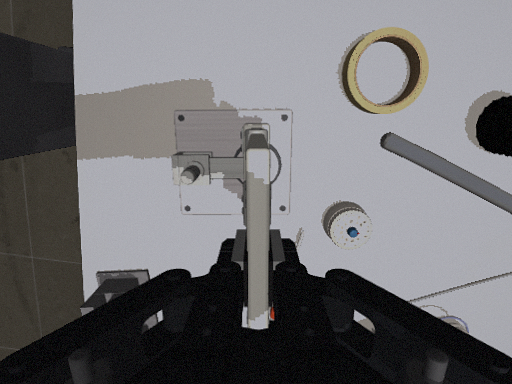

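View pics/sc4.png

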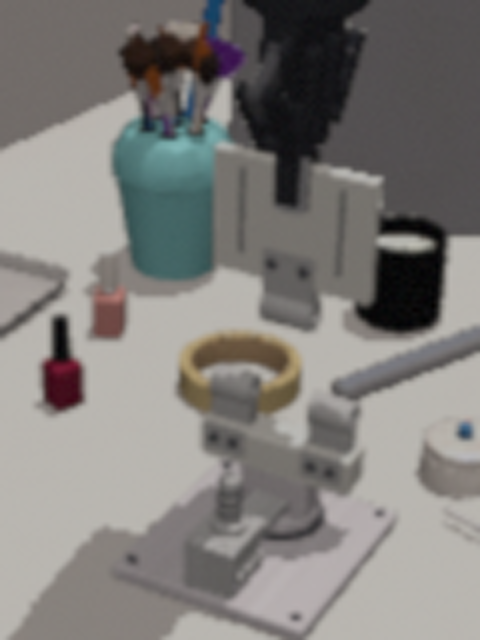

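View pics/top4.png

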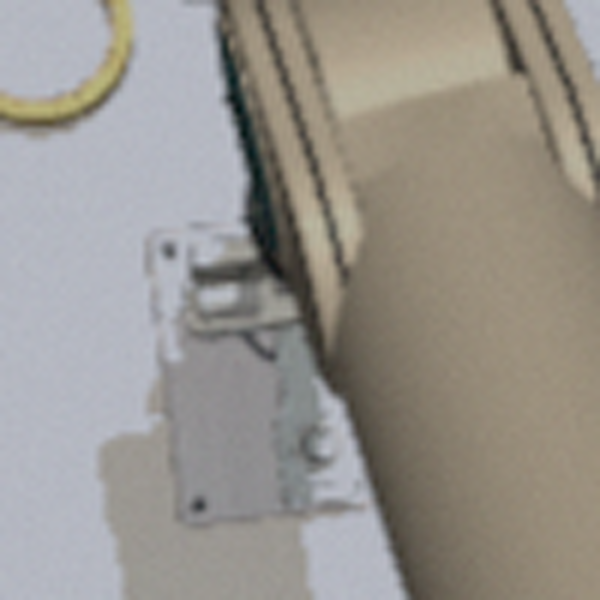

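The wrist view shows the stand under the door, with the left knuckle end at (256,130). The scene view shows the door above the gap. I'll measure door against jamb in both cameras.

```bash
cat > meas.py <<'E'
from h import *
import sys
def rel(P,o=np.array([607.2,-33.7,0]),yaw=7.5):
    c,s=np.cos(np.radians(yaw)),np.sin(np.radians(yaw)); M=np.array([[c,s,0],[-s,c,0],[0,0,1]])
    return (P-o)@M.T
if __name__=="__main__":
    im,d,p=load("w14"); P=cloud(p,d)
    rects(P,(165,100,300,220),[(10,15)],"plate"); rects(P,(240,105,275,150),[(106,120)],"Lknuckle"); rects(P,(165,145,215,190),[(80,92)],"pinhead")
    q=rel(P[120:330,235:285].reshape(-1,3)); m=(q[:,2]>268)&(q[:,2]<278); print("doortop",q[m].mean(0).round(2),np.percentile(q[m],[1,5,50,95,99],axis=0).round(1).tolist())
    r=cv2.minAreaRect(q[m][:,:2].astype(np.float32)); print(r)
    ps=camera_params("scene"); Ps=rel(cloud(ps,np.load("pics/sc4d.npy"))).reshape(-1,3)
    # panel face
    m=(abs(Ps[:,0])<15)&(abs(Ps[:,1])<60)&(Ps[:,2]>190)&(Ps[:,2]<270); A=Ps[m]
    for it in range(3):
        c,*_=np.linalg.lstsq(np.c_[A[:,1],A[:,2]-230,np.ones(len(A))],A[:,0],rcond=None); r=A[:,0]-np.c_[A[:,1],A[:,2]-230,np.ones(len(A))]@c; A=A[abs(r)<2]
    print("panel face x = a*y+b*(z-230)+c",c.round(4),len(A),np.percentile(A[:,1],[0,1,99,100]).round(1))
    for nm,lo,hi in [("doorK",158,188),("jambK",94,118)]:
        m=(abs(Ps[:,0])<14)&(abs(Ps[:,1])<56)&(Ps[:,2]>lo)&(Ps[:,2]<hi); A=Ps[m]; print(nm,len(A),A.min(0).round(1),A.max(0).round(1))
        # circle fit in x-z
        for s in ([(-60,60)] if nm=="doorK" else [(-50,-22),(22,50)]):
            B=A[(A[:,1]>s[0])&(A[:,1]<s[1])]
            from scipy.optimize import least_squares
            f=least_squares(lambda c:np.hypot(B[:,0]-c[0],B[:,2]-c[1])-11,[0,(lo+hi)/2-4],loss="soft_l1"); print(s,f.x.round(2),len(B),"rms",np.abs(f.fun).mean().round(2))
E
python3 meas.py
```

```text
plate 10 15 7038 mean [572.5 -28.4  12.4] rect [576.6 -36.7] [149.9 138.1] 7.3
Lknuckle 106 120 165 mean [598.9  12.3 112.4] rect [601.4   7.8] [21.2 19.2] 7.8
pinhead 80 92 180 mean [533.7 -42.4  85.9] rect [533.5 -43. ] [14.6 15.4] 29.6
doortop [  1.33  14.74 272.2 ] [[-6.8, -30.9, 269.5], [-3.4, -26.1, 270.6], [1.2, 14.4, 272.1], [6.1, 50.1, 273.8], [10.8, 52.9, 277.2]]
((1.791093111038208, 10.506210327148438), (21.302268981933594, 86.15882110595703), 6.430631160736084)
panel face x = a*y+b*(z-230)+c [-1.5000e-03  1.6000e-03 -2.6876e+00] 819 [-58.3 -57.4  49.7  50.6]
doorK 136 [-11.5 -22.2 162.4] [ 11.   15.9 187.4]
(-60, 60) [  2.55 172.92] 136 rms 1.75
jambK 218 [-13.  -53.5  94. ] [ 10.8  49.4 117.9]
(-50, -22) [  1.41 105.54] 90 rms 1.3
(22, 50) [  1.22 105.65] 82 rms 1.34
```

Relative to the jamb the door is about +1.2 mm across and -1.8 mm along; yaw and tilt are within 0.15°. I correct this and go down to just above the knuckles.

```bash
python3 -m jog '[1.7,-1.2,0,0,3,1.7,-1.2,8,0,3,1.7,-1.2,18,0,3,1.7,-1.2,26,0,3,1.7,-1.2,30,0,3,1.7,-1.2,30,0,3,1.7,-1.2,30,0,3]'
python3 - <<'E'
from h import *
go(607.2,-33.7,350,97.5)
im,d=get_image("scene"); zoom(im,225,120,305,230,6,"sc5.png"); cv2.imwrite("pics/sc5full.png",im); np.save("pics/sc5d.npy",d)
E
```

```text
clock: 16.8
eef_pos: [606.3, -32.2, 385.4]
tool_rot: [-3.141, -0.0, 1.701]
force: [0.4, 0.8, -1.8]
width: 9.4
shift [-1.6  0.8 35.4] turn -0.02 | at [606.3 -32.2 385.4] yaw 97.48 tilt z [-9.e-04  2.e-04 -1.e+00] w 9.4 F [ 0.4  0.8 -1.8] t 16.8
```

View pics/sc5.png

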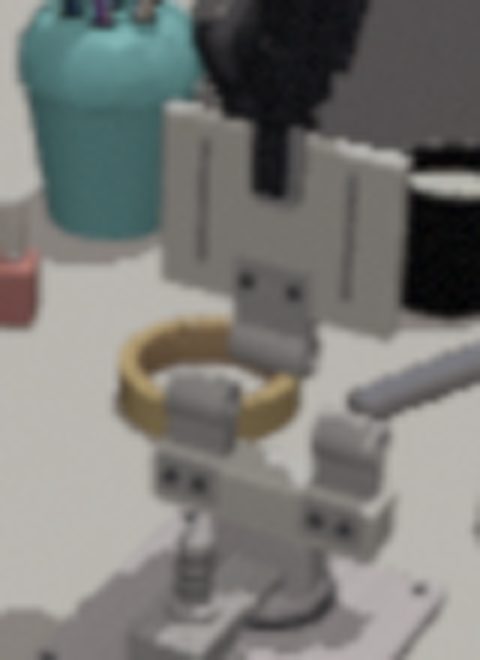

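The door knuckle is at zoom (275,345), above the gap between the jamb knuckles at (205,400) and (350,440). Averaging a few scene frames for a better relative measurement.

```bash
cat > sc.py <<'E'
from meas import *
from scipy.optimize import least_squares
n=sys.argv[1]; dz=float(sys.argv[2]); N=6  # dz: door axis height guess
fr=[get_image("scene") for _ in range(N)]
im=np.mean([f[0] for f in fr],0).astype(np.uint8); D=np.array([f[1] for f in fr]); D[D==0]=np.nan; d=np.nan_to_num(np.nanmedian(D,0))
cv2.imwrite(f"pics/{n}.png",im); np.save(f"pics/{n}d.npy",d)
ps=camera_params("scene"); Ps=rel(cloud(ps,d)).reshape(-1,3)
top=dz+101
m=(abs(Ps[:,0])<15)&(abs(Ps[:,1])<60)&(Ps[:,2]>dz+25)&(Ps[:,2]<top-5); A=Ps[m]; z0=dz+60
for it in range(4):
    X=np.c_[A[:,1],A[:,2]-z0,np.ones(len(A))]; c,*_=np.linalg.lstsq(X,A[:,0],rcond=None); r=A[:,0]-X@c; A=A[abs(r)<1.5]
print("panel a,b,x-centre",c[0].round(4),c[1].round(4),(c[2]+5).round(2),"at axis:",(c[2]+5-c[1]*60).round(2),"y ends",np.percentile(A[:,1],[0.5,99.5]).round(1))
def cyl(y0,y1,zc,nm):
    m=(Ps[:,1]>y0)&(Ps[:,1]<y1)&(np.hypot(Ps[:,0]-1,Ps[:,2]-zc)<15)&(Ps[:,2]>zc-7); B=Ps[m]
    f=least_squares(lambda c:np.hypot(B[:,0]-c[0],B[:,2]-c[1])-11,[1,zc],loss="soft_l1",f_scale=.5); print(nm,f.x.round(2),len(B),"res",np.abs(f.fun).mean().round(2),"y",np.percentile(B[:,1],[1,99]).round(1))
cyl(-49,-24,105,"jambR"); cyl(24,49,105,"jambL")
if dz<112: cyl(-15,15,dz,"door")
m=(abs(Ps[:,0])<14)&(abs(Ps[:,1])<56)&(Ps[:,2]>107)&(Ps[:,2]<118); y=np.sort(Ps[m][:,1]); print("jamb y",y[[1,2,-3,-2]].round(1))
s=read_state();print(rel(np.array(s["eef_pos"])).round(2),np.round(s["force"],1),round(s["clock"],2))
E
python3 sc.py sc6 140
```

```text
panel a,b,x-centre 0.0004 0.0044 2.22 at axis: 1.95 y ends [-54.3  54.2]
jambR [  1.48 105.46] 75 res 0.55 y [-48.8 -24.4]
jambL [  1.7  105.56] 67 res 0.6 y [24.4 48.2]
jamb y [-52.2 -52.1  47.8  48.1]
[ -0.65   1.56 386.38] [ 0.4 -0.5 -1.6] 17.15
```

```bash
python3 -m jog '[-1.8,-0.5,0,0,3,-1.8,-0.5,0,0,3,-1.8,-0.5,3,0,3,-1.8,-0.5,6,0,3,-1.8,-0.5,6,0,3,-1.8,-0.5,6,0,3]'; python3 sc.py sc7 134
```

```text
clock: 17.65
eef_pos: [605.9, -34.1, 379.6]
tool_rot: [-3.141, -0.0, 1.701]
force: [0.4, 0.6, -1.9]
width: 9.2
panel a,b,x-centre -0.0008 0.0077 1.5 at axis: 1.04 y ends [-55.7  51.9]
jambR [  1.59 105.22] 77 res 0.68 y [-48.6 -24.1]
jambL [  1.68 105.43] 69 res 0.61 y [24.2 48.8]
jamb y [-51.7 -51.7  47.8  48.7]
[-1.2000e+00 -2.6000e-01  3.8012e+02] [-0.2 -0.1 -2.1] 17.95
```

Along and across are both within about 0.5 mm. Lower into the gap while watching the force.

```bash
python3 -m jog '[0,0.3,4,0,3,0,0.3,8,0,3,0,0.3,12,0,3,0,0.3,15,0,3,0,0.3,15,0,3,0,0.3,15,0,3]';  python3 sc.py sc8 120; python3 -c "
import cv2
from h import zoom
zoom(cv2.imread('pics/sc8.png'),225,130,305,230,6,'sc8z.png')"
```

```text
clock: 18.45
eef_pos: [606.2, -34.1, 364.6]
tool_rot: [-3.141, -0.0, 1.701]
force: [0.2, 0.8, -2.1]
width: 9.1
panel a,b,x-centre -0.0012 0.0056 1.85 at axis: 1.52 y ends [-55.7  51.6]
jambR [  1.3  105.37] 76 res 0.62 y [-48.4 -24.2]
jambL [  1.65 105.61] 67 res 0.52 y [24.6 48.5]
jamb y [-52.4 -52.   47.5  48.3]
[-8.7000e-01 -2.5000e-01  3.6523e+02] [ 0.6 -0.  -2.3] 18.75
```

View pics/sc8z.png

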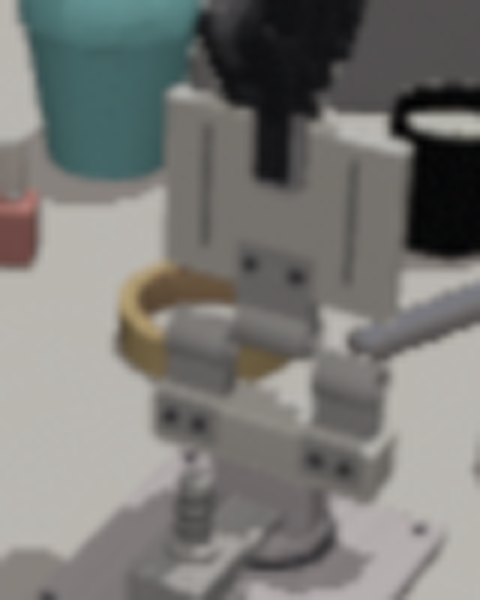

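```bash
python3 -m jog '[0,0,4,0,3,0,0,8,0,3,0,0,12,0,3,0,0,14.5,0,3,0,0,14.5,0,3,0,0,14.5,0,3]';  python3 sc.py sc9 105; python3 snap.py w15; python3 -c "
import cv2
from h import zoom
zoom(cv2.imread('pics/sc9.png'),235,150,305,230,8,'sc9z.png')"
```

```text
clock: 19.25
eef_pos: [606.2, -34.1, 350.2]
tool_rot: [-3.141, -0.0, 1.701]
force: [-0.2, -0.1, -2.0]
width: 8.7
panel a,b,x-centre -0.0013 0.0052 1.9 at axis: 1.59 y ends [-55.9  51.3]
jambR [  1.58 105.66] 75 res 0.57 y [-48.8 -24.5]
jambL [  1.61 105.48] 68 res 0.64 y [24.4 48.4]
door [  2.11 106.33] 80 res 0.76 y [-14.7  14.7]
jamb y [-52.1 -52.1  47.4  48.1]
[-8.8000e-01 -2.7000e-01  3.5069e+02] [-0.1  0.6 -2.5] 19.55
[606.4 -34.1 350.7] [3.1412e+00 1.0000e-04 1.7011e+00] [ 0.29  0.66 -0.45  1.69  0.36  0.87 -0.18] [-0.1  0.6 -2.5] 9.27 19.55
```

View pics/sc9z.png

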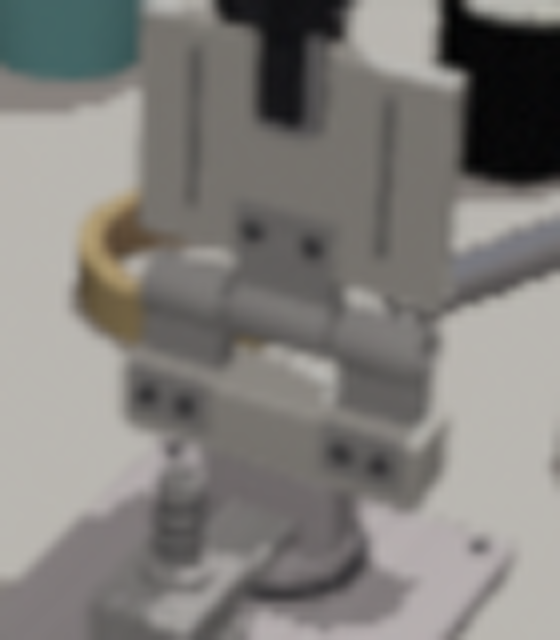

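View pics/w15.png

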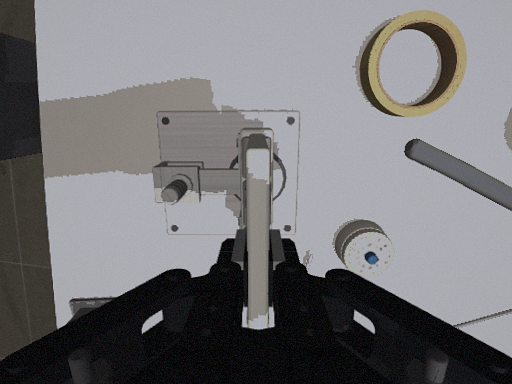

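The three knuckles now appear in line in the scene view, with zero contact force. I'll refine with like-for-like arcs, leaving the neck out.

```bash
cat > fine.py <<'E'
from meas import *
from scipy.optimize import least_squares
N=8; ps=camera_params("scene")
A=np.concatenate([rel(cloud(ps,get_image("scene")[1])[120:240,210:320]).reshape(-1,3) for _ in range(N)]); A=A[~np.isnan(A[:,0])]
for win in [(-5,5.5),(-6,4),(-3,6.5)]:
    out=[]
    for nm,y0,y1 in (("jR",-49,-26),("door",-17,13),("jL",22,45)):
        m=(A[:,1]>y0)&(A[:,1]<y1)&(A[:,0]<-1.5)&(A[:,0]>-13)&(A[:,2]>105.5+win[0])&(A[:,2]<105.5+win[1]); B=A[m]
        # front tangent points: x as function of z with circle r=11
        f=least_squares(lambda c:np.hypot(B[:,0]-c[0],B[:,2]-c[1])-11,[1.6,105.5],loss="soft_l1",f_scale=.5)
        out.append((nm,f.x.round(2).tolist(),len(B),np.abs(f.fun).mean().round(2)))
    print(win,out)
for nm,y0,y1 in (("jR",-49,-26),("door",-17,13),("jL",22,45)):
    r=[]
    for z in np.arange(97,116,2):
        m=(A[:,1]>y0)&(A[:,1]<y1)&(A[:,0]<8)&(A[:,0]>-14)&(abs(A[:,2]-z)<1); r.append((int(z),int(m.sum()),np.median(A[m][:,0]).round(1) if m.sum() else None))
    print(nm,r)
s=read_state();print(rel(np.array(s["eef_pos"])).round(2),np.round(s["force"],1),round(s["clock"],2))
E
python3 fine.py
```

```text
(-5, 5.5) [('jR', [1.56, 104.63], 230, np.float64(1.29)), ('door', [1.99, 105.43], 280, np.float64(1.24)), ('jL', [1.8, 105.84], 212, np.float64(1.14))]
(-6, 4) [('jR', [1.63, 105.78], 198, np.float64(1.21)), ('door', [1.96, 106.31], 235, np.float64(1.18)), ('jL', [1.81, 106.11], 186, np.float64(1.02))]
(-3, 6.5) [('jR', [1.03, 103.68], 234, np.float64(1.31)), ('door', [1.73, 104.72], 270, np.float64(1.28)), ('jL', [1.6, 104.95], 216, np.float64(1.23))]
jR [(97, 24, np.float64(-5.9)), (99, 19, np.float64(-6.7)), (101, 28, np.float64(-8.3)), (103, 42, np.float64(-9.0)), (105, 36, np.float64(-9.5)), (107, 54, np.float64(-9.4)), (109, 52, np.float64(-8.9)), (111, 62, np.float64(-7.6)), (113, 69, np.float64(-6.4)), (115, 121, np.float64(-2.2))]
door [(97, 13, np.float64(-4.1)), (99, 24, np.float64(-6.2)), (101, 31, np.float64(-7.6)), (103, 49, np.float64(-8.5)), (105, 40, np.float64(-9.0)), (107, 68, np.float64(-8.9)), (109, 71, np.float64(-8.4)), (111, 66, np.float64(-7.9)), (113, 91, np.float64(-6.3)), (115, 83, np.float64(-4.4))]
jL [(97, 24, np.float64(-5.6)), (99, 21, np.float64(-6.4)), (101, 31, np.float64(-7.5)), (103, 36, np.float64(-8.8)), (105, 40, np.float64(-8.9)), (107, 43, np.float64(-9.1)), (109, 53, np.float64(-8.8)), (111, 59, np.float64(-8.0)), (113, 70, np.float64(-5.6)), (115, 97, np.float64(-2.2))]
[-9.4000e-01 -2.6000e-01  3.5054e+02] [ 0.2 -0.2 -1.3] 20.0
```

```bash
python3 -m jog '[0,-0.2,0.4,0,3,0,-0.2,0.5,0,3,0,-0.2,0.5,0,3,0,-0.2,0.5,0,3]'; python3 fine.py; python3 snap.py w16; python3 - <<'E'
from meas import *
im,d,p=load("w16"); P=cloud(p,d)
rects(P,(150,100,305,240),[(10,15)],"plate"); rects(P,(150,170,215,205),[(80,92)],"pinhead")
q=rel(P.reshape(-1,3)); 
m=(abs(q[:,0])<12)&(abs(q[:,1])<60)&(q[:,2]>202)&(q[:,2]<212)
for y0 in (-20,25,35,45):
    k=m&(q[:,1]>y0)&(q[:,1]<y0+8); print("top y",y0,np.percentile(q[k],[3,50,97],axis=0)[:,[0,2]].round(1).tolist())
k=(abs(q[:,0])<14)&(q[:,1]>40)&(q[:,1]<58)&(q[:,2]>108)&(q[:,2]<120); print("Lknuckle",k.sum(),np.percentile(q[k],[2,50,98],axis=0).round(1).tolist())
zoom(im,215,110,300,170,8,"w16z.png")
E
```

```text
clock: 20.33
eef_pos: [606.1, -34.1, 350.0]
tool_rot: [-3.142, -0.0, 1.701]
force: [0.0, 0.9, -2.6]
width: 8.9
(-5, 5.5) [('jR', [1.67, 105.69], 218, np.float64(1.09)), ('door', [1.75, 104.88], 283, np.float64(1.21)), ('jL', [1.87, 105.42], 211, np.float64(1.12))]
(-6, 4) [('jR', [1.68, 105.74], 193, np.float64(1.08)), ('door', [1.71, 105.99], 250, np.float64(1.12)), ('jL', [1.9, 105.26], 200, np.float64(1.1))]
(-3, 6.5) [('jR', [1.48, 104.91], 227, np.float64(1.18)), ('door', [1.47, 104.09], 276, np.float64(1.22)), ('jL', [1.61, 104.76], 206, np.float64(1.18))]
jR [(97, 23, np.float64(-5.7)), (99, 27, np.float64(-6.7)), (101, 27, np.float64(-8.3)), (103, 38, np.float64(-8.9)), (105, 38, np.float64(-8.8)), (107, 45, np.float64(-9.6)), (109, 63, np.float64(-8.8)), (111, 56, np.float64(-7.8)), (113, 76, np.float64(-6.7)), (115, 128, np.float64(-2.5))]
door [(97, 13, np.float64(-5.4)), (99, 24, np.float64(-6.8)), (101, 45, np.float64(-8.0)), (103, 47, np.float64(-8.8)), (105, 50, np.float64(-9.2)), (107, 62, np.float64(-8.8)), (109, 65, np.float64(-8.9)), (111, 72, np.float64(-7.4)), (1
[... 274 characters left out ...]
float64(-8.2)), (113, 81, np.float64(-6.4)), (115, 105, np.float64(-2.8))]
[-1.1200e+00 -2.5000e-01  3.5004e+02] [ 0.2 -0.5 -1.3] 20.73
[606.1 -34.1 350. ] [ 3.1415 -0.      1.7012] [ 0.29  0.66 -0.45  1.69  0.36  0.87 -0.18] [ 0.2 -0.5 -1.3] 8.57 20.73
plate 10 15 9889 mean [572.9 -26.4  12.4] rect [577.1 -36.6] [148.8 138.7] 7.4
pinhead 80 92 273 mean [534.4 -42.3  85.8] rect [533.9 -42.9] [14.1 15.1] 5.3
top y -20 [[-4.0, 205.0], [0.2, 206.2], [4.8, 207.2]]
top y 25 [[-4.3, 204.3], [0.3, 206.0], [5.3, 207.4]]
top y 35 [[-4.2, 204.6], [0.3, 206.1], [5.2, 207.5]]
top y 45 [[-4.5, 204.3], [0.3, 206.1], [5.1, 207.3]]
Lknuckle 125 [[-10.9, 40.6, 108.3], [-7.7, 47.5, 111.6], [9.5, 51.3, 114.6]]
```

View pics/w16z.png

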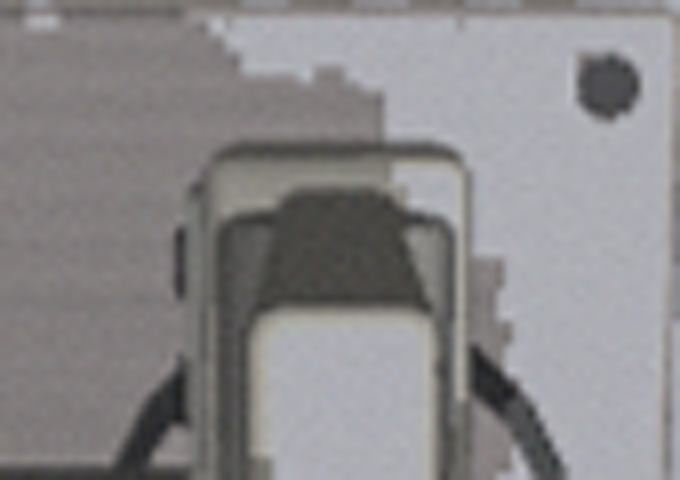

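```bash
python3 - <<'E'
from meas import *
im,d,p=load("w16")
U=lambda z:215+(z+.5)/8-.5
V=lambda z:110+(z+.5)/8-.5
for nm,a,b,v,z in [("knuckle end",218,454,250,105),("panel top",248,438,340,206),("rail",192,469,300,80)]:
    A=rel(onz(p,[(U(a),V(v)),(U(b),V(v))],z)); print(nm,A.round(2).tolist(),"mid",A.mean(0)[0].round(2))
E
```

```text
knuckle end [[-11.15, 47.96, 105.0], [10.58, 47.94, 105.0]] mid -0.29
panel top [[-4.2, 53.36, 206.0], [5.16, 53.35, 206.0]] mid 0.48
rail [[-15.29, 40.43, 80.0], [13.35, 40.4, 80.0]] mid -0.97
```

Every measure agrees to about 0.3–0.5 mm across and in height: the scene arcs, the wrist door top at z 206.1 against 206 wanted, and the TCP at 350.0. There is no contact force. One last look, then I hand in.

```bash
python3 - <<'E'
from h import *
im,d=get_image("scene"); cv2.imwrite("pics/final.png",cv2.resize(im[100:320,100:420],None,fx=2.4,fy=2.4))
s=read_state(); print(np.round(s["eef_pos"],1),np.round(s["force"],1),round(s["width"],1),round(s["clock"],2),np.abs(s["qd"]).max().round(4))
E
```

```text
[606.1 -34.1 350. ] [ 0.2  0.5 -2.7] 9.1 20.83 0.0026
```

View pics/final.png

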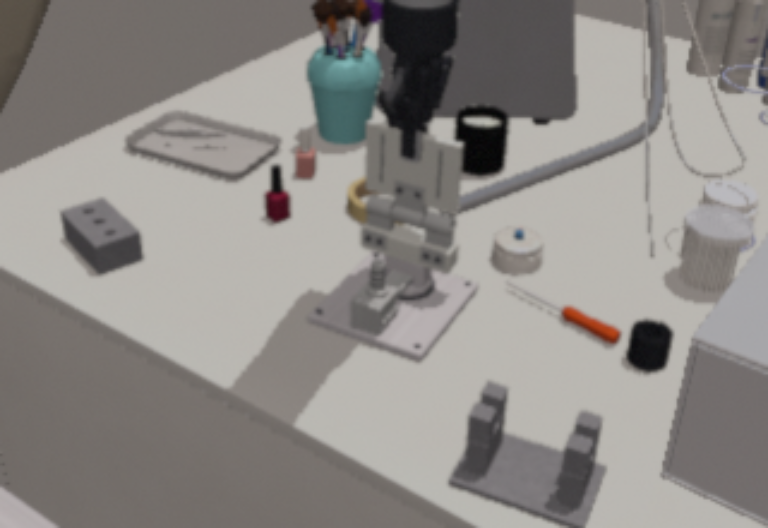

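The pin is seated at (378,275), the door is in line between the knuckles at (410,220), and the bystanders are where they were.

```bash
python3 -c "
from cell import *
print(finish_job())"
```

```text
the job is handed in; nothing more can be done
None
```

I locked the jamb first: the pin went down until it stopped on the fork at about 19 N, and I let go of it. Afterwards it stood upright with its collar flat on the fork. I then took the door out of its rest and lowered its knuckle into the gap. I handed in at about 21 s with the door still held there upright.

**Last checks:**
- **Height:** both the arm reading and the wrist camera put the door's top within about 0.1 mm of the wanted 206 mm.
- **Across the hinge:** in the scene camera the door and jamb knuckles agree to about 0.2–0.3 mm.
- **Along the hinge:** the door sits about 0.2 mm off the middle of the gap.
- **Angle:** tilt and yaw are within about 0.3°.
- **Force:** only the door's own weight shows on the wrist, so it is not pressing on the jamb.
- **Bystanders:** those in view in the last scene picture look undisturbed; the tape roll was partly hidden by the door.

**Where checks disagreed:**
- The wrist camera put the door's top about 0.8 mm off the knuckles across the hinge. I put that down to small calibration tilt and went with the scene camera.
- The height fits of the knuckle curves scattered by about 0.7 mm either way.

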